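# Level the milk-room bench scale with a wedge and load the samples

### The arm

A 6-joint arm with a two-finger parallel gripper is mounted at the origin on the work surface. World frame = base frame: x ahead of the robot, y to its left, z up, the work surface at z = 0. Lengths are in m, angles in degrees, forces in N, time in s.
With the tool pointing down it reaches from about 0.35 to 0.875 m from the base axis. Payload 4.2 kg.
Tool frame: the origin (TCP) lies at the very end of the fingers, on their centre line; the grasp point (between the pads) lies 19 mm behind it (r.hold_point_z is the distance from the TCP to the grasp point, in m); z points along the fingers, y is the direction in which the jaws open and shut (so a half turn about z gives the same grasp; the last joint's range is limited). The gripper opens to 87 mm and grips with 3 to 60 N. Pads are 19 mm wide; open, the fingers measure 117 mm over their backs; the gripper's body (75 mm by 190 mm) begins 51 mm behind the grasp point.
Start: joints at [-54.798, 22.042, 0.453, 0, -68.411, -14.817], TCP at [0.218, -0.586, 0.223] pointing down, gripper open.
Joint ranges: [-179.83, 179.83], [-69.29, 118.12], [-61.27, 80.66], [-181.25, 117.63], [-171.15, -9.14], [-177.46, 177.46]. Speed limits (degrees/s): [159.86, 159.86, 180, 180, 180, 180].

### API

Orientations are given as a 3x3 rotation matrix whose columns are the frame's x, y, z axes.
In Python, from station import r, cams, ticket gives the robot as it stands.
- The arm moves only by the tool drive_tool, never from a script. Its argument "deltas" is a list of rows, each an object of numbers: "dx", "dy", "dz": the shift along the tool's x, y, z in m; "wx", "wy", "wz": the turn, a rotation vector about the tool's x, y, z in degrees. A call has 1 to 20 rows; each row is the pose to reach, as a shift and turn from the pose commanded when the call began, along the tool's axes at that moment; what a row does not reach only later rows make up. A row lasts 1/10 s, in which the tool goes at most 50 mm and 8.59 degrees, less where a joint would pass 70% of its speed; a pose out of reach is approached as far as the arm can. A call with a gripper value outside its range is refused whole. "gripper" is the opening, from 0 (shut) to 1 (fully open), set as the call begins (left out, the last holds). The fingers move at their own pace and stop on an object; the grip force is fixed at half the most. Time passes only in rows, so rows that repeat a pose let the fingers close. It gives the time, the measured TCP pose, the force and the opening at its end, in the units of the state.
- r.sense(): the state, without advancing time (a new reading comes with each control period).
- cams.capture(name): name is "scene" or "top" or "wrist"; returns the picture (400x640x3 uint8, red, green, blue); there is no depth.
- cams.camera_model(name): a dict with "intrinsics" (3x3 intrinsics, pixels), "extrinsics" (4x4, takes a point from world to camera coordinates); the wrist camera has in their place "T_tool_cam" (4x4, takes a point from camera to tool coordinates, whose origin is the TCP and whose axes are the flange's). Camera axes: x right, y down, z forward; pixel columns grow to the right and rows downward; lengths in m; the calibration is good to about 2 mm. A picture is of the moment at which its call begins: read the wrist's pose just before it. camera_model takes no time and is no camera call.
- ticket.finish_job(): hands the job in, once; it reports no verdict.
The state is a dict: "time_s": time; "joints": joint angles; "joint_velocities": joint speeds; "effort": joint torques, N m; "tcp_pos": TCP position; "ee_rot": TCP orientation; "wrist_force": force on the tool from outside, world axes, zero at the start; "moment": the same for the moment, N m; "gripper_width": opening from 0.0 (shut) to 1.0 (fully open).
Only numpy, scipy, OpenCV 4.12 (cv2) and the standard library are available. Lean on these libraries where they do the work, as an engineer would, in place of code of your own. Each camera call takes 0.05 s, during which the arm holds its last target.

### The job

The bench scale is leaning on its short front-left foot (front is the side towards the robot): clear the steel beaker off its pan onto the black rubber mat, and push the wooden wedge under that low foot until the bubble on the scale sits centred in its ring. Then, with the pan empty and the scale level, press the terminal's zero key fully down, and after that stand every capped sample bottle from the crate upright on the pan, leaving the wedge in place with the scale still level. The squat tablet tub stays in the crate and nothing else on the table is to be disturbed.

Things in the scene. Friction and masses are not known exactly. Their poses are not given: they have to be found in the camera images.
- scale_deck: housing and pan of a white bench scale, one rigid 4 kg part, 240 (x) x 280 (y) x 74 mm high. Origin: under its centre, within 3 mm of table height; +x away from the robot, +y left, z up when level. It cannot slide; it rocks about the line through its two standing feet at x,y = (-85,-105) and (85,105) mm, and starts 0.03 to 0.06 rad down at its front-left corner. Housing underside 24 mm up, top 60.
- pan (a point): centre of the top face of the scale's steel pan, 220 (x) x 190 (y) mm, flat, without a rim, 74 mm above the table; axes as the scale's.
- low_foot (a point): lowest point of the short rubber foot (36 mm across, underside bevelled 2.6 mm up to its rim) under the scale's front-left corner, 35 mm in from its front and left sides; starts resting on the table, carrying about 7 N. The scale is level with it 4 to 8 mm up (varies). The wedge slides under it from the front along the scale's +x with a push of 10 to 20 N, raises it evenly and stays put when let go.
- bubble (a joint): bubble (pale disc 14 mm across) of the bullseye level on the scale's top, right of the pan: offset in m from the centre of its ring, towards the scale's rear-right corner. It goes to the high side: positive while the front-left corner is low, 0 when level, 0.24 m per rad of tilt. The dark ring is 19 mm across: the bubble is inside it within 2 mm.
- vial (a point): centre of the bullseye level's face, 47 mm across with the ring at its middle, 67 mm above the table on the right-hand strip of the scale; axes as the scale's.
- shim: plain wooden wedge, 150 long (x) x 44 wide (y) mm, flat underneath, 2 mm thick at its thin end (+x) rising evenly to 20 mm at its thick end (-x); 90 g, loose. Origin: centre of its underside.
- beaker: plain steel beaker, upright cylinder 60 mm across, 60 mm high, 140 g, loose; starts on the scale's pan. Origin: centre of its underside.
- mat: black ribbed rubber mat, 160 x 160 x 4 mm, fixed on the table to the right of the scale. Origin: centre of its underside, on the table.
- crate: grey crate 300 (x) x 200 (y) mm, rim at 120 mm, fixed; in it a dark foam tray, top at 105 mm, with 4 x 3 square pockets of 40 mm at x = -93, -31, 31, 93 and y = -62, 0, 62 mm, floors at 70 mm. Origin: centre of its underside, on the table. Bottles stand well apart along x: fingers closing along the crate's x have room.
- bottle1: sample bottle with a white cap, upright cylinder 34 mm across, 80 mm high, about 80 g, loose; 2 to 4 of these five are present. Starts upright in a pocket of the crate, 45 mm of it showing above the foam. Origin: centre of its underside.
- bottle2: sample bottle with a white cap, upright cylinder 34 mm across, 80 mm high, about 80 g, loose; 2 to 4 of these five are present. Starts upright in a pocket of the crate, 45 mm of it showing above the foam. Origin: centre of its underside.
- bottle3: sample bottle with a white cap, upright cylinder 34 mm across, 80 mm high, about 80 g, loose; 2 to 4 of these five are present. Starts upright in a pocket of the crate, 45 mm of it showing above the foam. Origin: centre of its underside.
- bottle4: sample bottle with a white cap, upright cylinder 34 mm across, 80 mm high, about 80 g, loose; 2 to 4 of these five are present. Starts upright in a pocket of the crate, 45 mm of it showing above the foam. Origin: centre of its underside.
- bottle5: sample bottle with a white cap, upright cylinder 34 mm across, 80 mm high, about 80 g, loose; 2 to 4 of these five are present. Starts upright in a pocket of the crate, 45 mm of it showing above the foam. Origin: centre of its underside.
- zero_key (a joint): travel in m of the terminal's zero key: 0 up, 0.006 fully down; a spring key, about 5 N to press home; it comes up when released.
- zero_key_top (a point): centre of the top of the zero key, a white round push key 32 mm across in a black collar, facing up, 58 mm above the table, the only large key on the low grey terminal (130 x 150 mm); the terminal's screen block, 65 mm high, begins 47 mm behind it (+x).
- tub: squat amber tablet tub with a black lid, 35 mm across, 50 mm high, in the crate's pocket at x,y = (-93, 62) mm; stays there. Origin: centre of its underside.
- spanner: steel spanner 170 mm long lying on the table; leave alone. Origin on its length, underside.
- jar: amber jar with black lid, 64 mm across, 80 mm high, on the table at the right; leave alone. Origin: centre of its underside.

How it is judged:
By the outcome, as a careful person would: the job done as asked, in the order asked, and still so for the second after the job is handed in, with the robot touching nothing.
Of bottle1, bottle2, bottle3, bottle4, bottle5 only 2 to 4 are there at a start; the rules pass over those that are not, and their reading is None.
At some moment in a run one of shim, beaker may be knocked a few centimetres aside while the robot is not near it.
It also fails if it takes over 210 s, if anything falls off the work surface, if the arm or the gripper's body presses on something with over 40 N, if the wrist force passes 120 N, or if a joint passes its speed limit or range.

## Working session

There is one attempt and no reset: what is moved stays moved. The work goes in short steps, Python scripts to look and compute and a tool call to move; the robot and the scene stay as the last step left them, time stands still between calls to the robot, and variables do not carry over. Pictures are saved under pics/ and viewed, and the job is handed in when it is done.

Besides the shell and the picture viewer there is one more tool, called after "Call:" in YAML: its name, and indented under it one key for each argument. drive_tool: Moves the arm, as the interface text tells. Its arguments: {"type":"object","properties":{"deltas":{"type":"array","items":{"type":"object","properties":{"dx":{"type":"number"},"dy":{"type":"number"},"dz":{"type":"number"},"wx":{"type":"number"},"wy":{"type":"number"},"wz":{"type":"number"}}}},"gripper":{"type":"number"}},"required":["deltas"]}

```bash
ls; mkdir -p pics; cat > h.py <<'E'
import numpy as np,cv2
from station import r,cams,ticket
def save(n,f):
    im=cams.capture(n); cv2.imwrite('pics/'+f,cv2.cvtColor(im,cv2.COLOR_RGB2BGR)); return im
def K(n): return np.array(cams.camera_model(n)['intrinsics'])
def Ext(n,s=None):
    m=cams.camera_model(n)
    if n!='wrist': return np.array(m['extrinsics'])
    s=s or r.sense(); T=np.eye(4);T[:3,:3]=s['ee_rot'];T[:3,3]=s['tcp_pos']
    return np.linalg.inv(T@np.array(m['T_tool_cam']))
def ray(n,u,v,z,E=None):
    E=Ext(n) if E is None else E
    d=E[:3,:3].T@(np.linalg.inv(K(n))@[u,v,1]); c=-E[:3,:3].T@E[:3,3]
    return c+d*(z-c[2])/d[2]
def proj(n,p,E=None):
    E=Ext(n) if E is None else E
    q=K(n)@(E[:3,:3]@np.array(p)+E[:3,3]); return q[:2]/q[2]
E
python3 - <<'E'
from h import *
s=r.sense();print(s)
for n in ['scene','top','wrist']:
    save(n,n+'0.png'); print(n,K(n).round(1).tolist(),np.linalg.inv(Ext(n)).round(3).tolist())
print(cams.camera_model('wrist'))
E
```

```text
pics
{'time_s': 0.0, 'joints': array([-5.47982360e+01,  2.20901869e+01,  3.77100827e-01, -2.92530396e-02,
       -6.84109299e+01, -1.48139775e+01]), 'joint_velocities': array([-0.01650144, -0.12141963, -0.0783763 ,  0.06250364, -0.06014817,
        0.02331078]), 'effort': array([-1.20958052e-04, -3.90666497e+01,  1.87402725e+01,  4.21996057e+00,
        1.08666791e-02, -2.05538454e-04]), 'tcp_pos': array([ 0.21750234, -0.58526703,  0.22144668]), 'ee_rot': array([[-9.37421838e-01, -3.48194712e-01, -8.59781545e-04],
       [-3.48195761e-01,  9.37419619e-01,  2.04229303e-03],
       [ 9.48604558e-05,  2.21386237e-03, -9.99997545e-01]]), 'wrist_force': array([ 0.32791314, -0.55494606,  0.30852507]), 'moment': array([ 0.00453595,  0.0167662 , -0.00902876]), 'gripper_width': 0.9978542517789812}
scene [[399.3, 0.0, 325.8], [0.0, 399.3, 200.0], [0.0, 0.0, 1.0]] [[-0.348, 0.57, -0.744, 1.4], [0.938, 0.215, -0.273, 0.264], [0.005, -0.793, -0.609, 0.802], [0.0, 0.0, 0.0, 1.0]]
top [[433.1, 0.0, 324.1], [0.0, 433.1, 194.6], [0.0, 0.0, 1.0]] [[0.007, -0.994, 0.106, 0.396], [-1.0, -0.009, -0.025, -0.028], [0.025, -0.105, -0.994, 1.387], [0.0, 0.0, 0.0, 1.0]]
wrist [[315.6, 0.0, 313.3], [0.0, 315.6, 198.6], [0.0, 0.0, 1.0]] [[-0.348, 0.9, 0.262, 0.146], [0.938, 0.333, 0.099, -0.613], [0.002, 0.28, -0.96, 0.386], [0.0, 0.0, 0.0, 1.0]]
{'intrinsics': array([[315.59399976,   0.        , 313.28245838],
       [  0.        , 315.59399976, 198.61697518],
       [  0.        ,   0.        ,   1.        ]]), 'T_tool_cam': array([[-2.62404313e-04, -9.59833972e-01, -2.80568490e-01,
         7.63190020e-02],
       [ 9.99999915e-01, -3.40926462e-04,  2.31061264e-04,
        -3.06154089e-04],
       [-3.17433673e-04, -2.80568405e-01,  9.59833980e-01,
        -1.63863575e-01],
       [ 0.00000000e+00,  0.00000000e+00,  0.00000000e+00,
         1.00000000e+00]])}
```

View pics/top0.png

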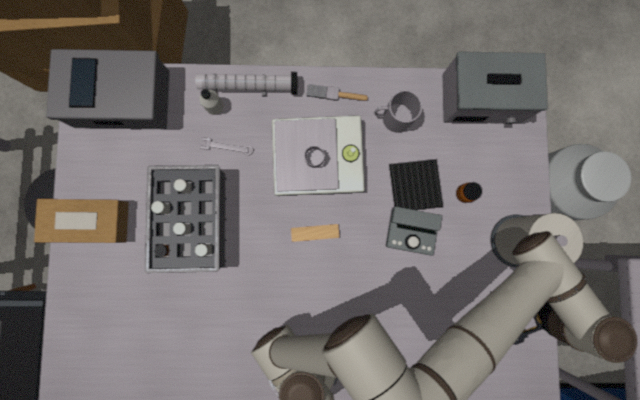

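View pics/scene0.png

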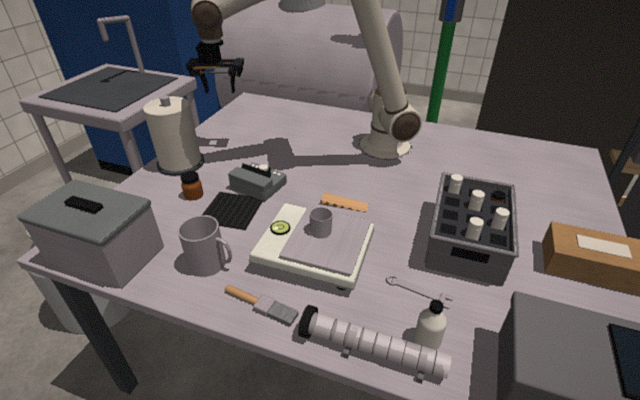

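View pics/wrist0.png

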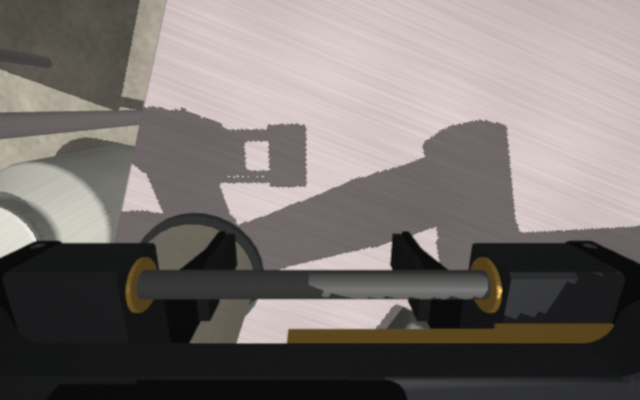

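Top view: the crate, with 4 white caps at about (180,185), (161,208), (179,228) and (203,250) and the tub at (161,250). Scale is centred near (318,156), beaker (317,157), bubble (351,153), wedge (316,233), mat (416,185), zero key (414,242).

```bash
python3 - <<'E'
from h import *
im=cv2.imread('pics/top0.png')
a=cv2.resize(im[100:270,260:460],None,fx=4,fy=4,interpolation=cv2.INTER_CUBIC)[:600]
cv2.imwrite('pics/topA.png',cv2.resize(im[105:255,262:450],None,fx=4,fy=4,interpolation=cv2.INTER_CUBIC))
cv2.imwrite('pics/topB.png',cv2.resize(im[155:280,135:235],None,fx=4.8,fy=4.8,interpolation=cv2.INTER_CUBIC))
E
```

```text
(no output)
```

View pics/topA.png

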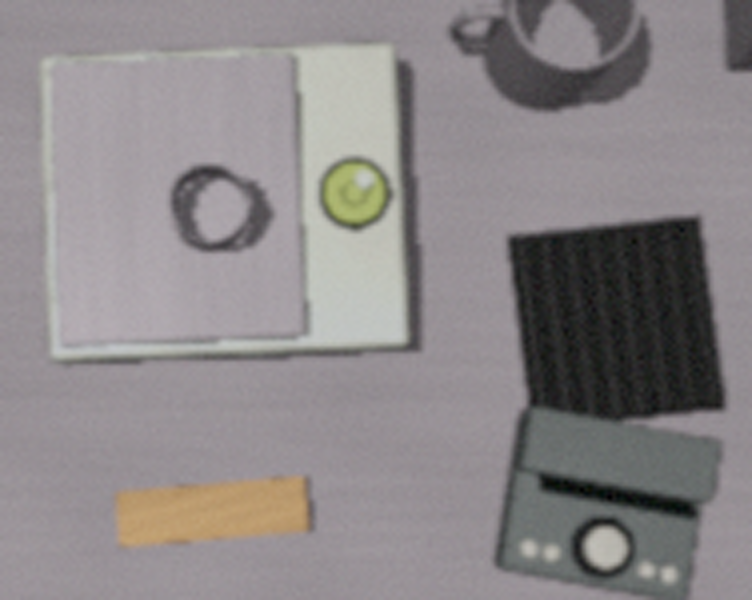

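View pics/topB.png

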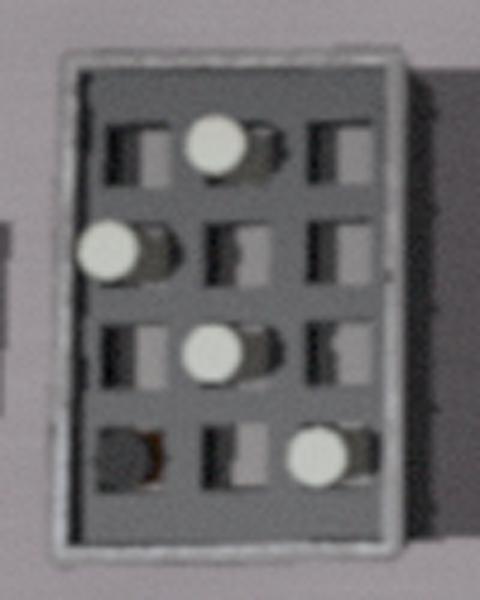

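```bash
python3 - <<'E'
from h import *
im=cv2.imread('pics/top0.png'); hsv=cv2.cvtColor(im,cv2.COLOR_BGR2HSV)
def comp(mask,box):
    x0,y0,x1,y1=box; m=np.zeros_like(mask); m[y0:y1,x0:x1]=mask[y0:y1,x0:x1]
    c=max(cv2.findContours(m,0,2)[0],key=cv2.contourArea); return c
def w(c,z): 
    R=cv2.minAreaRect(c); P=np.array([ray('top',u,v,z)[:2] for u,v in cv2.boxPoints(R)])
    print('ctr',ray('top',*R[0],z).round(4),'corners',P.round(4).tolist(),'sides',np.linalg.norm(P-np.roll(P,-1,0),axis=1).round(4))
H,S,V=cv2.split(hsv)
wood=((H>8)&(H<25)&(S>90)).astype(np.uint8)*255
print('wedge');w(comp(wood,(285,215,345,250)),0.011)
blk=(V<60).astype(np.uint8)*255
print('mat');w(comp(blk,(385,150,445,212)),0.004)
for z,b in ((0.06,(268,110,370,200)),):
    m=(V>160).astype(np.uint8)*255
    print('scale px sample',im[150,360],im[150,290],im[130,256]);
gr=((H>25)&(H<40)&(S>90)).astype(np.uint8)*255
print('vial');w(comp(gr,(335,135,370,170)),0.067)
wh=(V>170).astype(np.uint8)*255
print('key');w(comp(wh,(402,232,425,252)),0.058)
for b in [(170,175,192,195),(150,198,172,218),(168,218,190,238),(193,240,214,260)]:
    w(comp(wh,b),0.15)
E
python3 - <<'E'
import cv2
im=cv2.imread('pics/scene0.png')
cv2.imwrite('pics/sceneA.png',cv2.resize(im[150:290,190:390],None,fx=4,fy=4,interpolation=cv2.INTER_CUBIC))
E
```

```text
wedge
ctr [ 0.4212 -0.034   0.011 ] corners [[0.4344, 0.0411], [0.4477, -0.1056], [0.408, -0.1091], [0.3949, 0.0372]] sides [0.1474 0.0399 0.1469 0.0397]
mat
ctr [ 0.5762 -0.3594  0.004 ] corners [[0.6433, -0.2738], [0.6645, -0.4284], [0.5096, -0.4444], [0.4893, -0.2915]] sides [0.1561 0.1557 0.1543 0.155 ]
scale px sample [167 176 175] [167 161 169] [151 145 152]
vial
ctr [ 0.6667 -0.1405  0.067 ] corners [[0.6885, -0.1187], [0.6891, -0.1623], [0.6449, -0.1622], [0.6444, -0.1188]] sides [0.0436 0.0441 0.0434 0.0441]
key
ctr [ 0.395 -0.335  0.058] corners [[0.4056, -0.3228], [0.4057, -0.3475], [0.3844, -0.3471], [0.3842, -0.3225]] sides [0.0247 0.0214 0.0247 0.0213]
ctr [0.5525 0.3543 0.15  ] corners [[0.5654, 0.3676], [0.5656, 0.3421], [0.5397, 0.3411], [0.5395, 0.3665]] sides [0.0255 0.0259 0.0255 0.0259]
ctr [0.4876 0.415  0.15  ] corners [[0.5017, 0.4297], [0.5019, 0.4016], [0.4735, 0.4003], [0.4733, 0.4283]] sides [0.0281 0.0285 0.0281 0.0285]
ctr [0.4286 0.3506 0.15  ] corners [[0.4426, 0.3652], [0.4429, 0.3372], [0.4147, 0.336], [0.4145, 0.364]] sides [0.0281 0.0282 0.028  0.0282]
ctr [0.3673 0.2866 0.15  ] corners [[0.3812, 0.3011], [0.3814, 0.2731], [0.3535, 0.2721], [0.3533, 0.3001]] sides [0.028  0.0279 0.0279 0.0279]
```

View pics/sceneA.png

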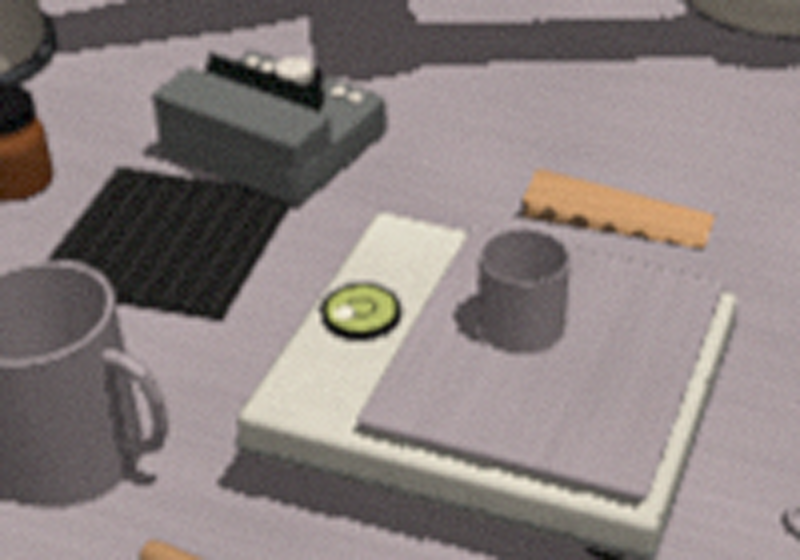

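```bash
cat >> h.py <<'E'
from scipy.spatial.transform import Rotation as Ro
def delta(p,ang=None):
    """tool delta to world p, with tool x at world angle ang deg, z down"""
    s=r.sense(); R=np.array(s['ee_rot']); d=R.T@(np.array(p)-s['tcp_pos'])
    if ang is not None:
        a=np.radians(ang); Rt=np.array([[np.cos(a),np.sin(a),0],[np.sin(a),-np.cos(a),0],[0,0,-1]])
        print('rotvec',Ro.from_matrix(R.T@Rt).as_rotvec(degrees=True).round(2))
    print('delta',d.round(4),'f',s['wrist_force'].round(1),'tcp',s['tcp_pos'].round(4),'t',s['time_s'])
E
python3 -c "
from h import *
delta([.636,-.02,.40],180)"
```

```text
rotvec [ 9.000e-02 -2.000e-02  2.038e+01]
delta [-0.5891  0.3846 -0.1777] f [-0.4 -0.8 -0.2] tcp [ 0.2176 -0.5854  0.2217] t 0.15
```

Call:
drive_tool:
  deltas:
    - {"dx":-0.03,"dy":0.02,"dz":-0.15}
    - {"dx":-0.1,"dy":0.06,"dz":-0.178}
    - {"dx":-0.589,"dy":0.385,"dz":-0.178,"wz":20.4}
    - {"dx":-0.589,"dy":0.385,"dz":-0.178,"wz":20.4}
    - {"dx":-0.589,"dy":0.385,"dz":-0.178,"wz":20.4}
    - {"dx":-0.589,"dy":0.385,"dz":-0.178,"wz":20.4}
    - {"dx":-0.589,"dy":0.385,"dz":-0.178,"wz":20.4}
    - {"dx":-0.589,"dy":0.385,"dz":-0.178,"wz":20.4}
    - {"dx":-0.589,"dy":0.385,"dz":-0.178,"wz":20.4}
    - {"dx":-0.589,"dy":0.385,"dz":-0.178,"wz":20.4}
    - {"dx":-0.589,"dy":0.385,"dz":-0.178,"wz":20.4}
    - {"dx":-0.589,"dy":0.385,"dz":-0.178,"wz":20.4}
    - {"dx":-0.589,"dy":0.385,"dz":-0.178,"wz":20.4}
    - {"dx":-0.589,"dy":0.385,"dz":-0.178,"wz":20.4}
    - {"dx":-0.589,"dy":0.385,"dz":-0.178,"wz":20.4}
    - {"dx":-0.589,"dy":0.385,"dz":-0.178,"wz":20.4}
    - {"dx":-0.589,"dy":0.385,"dz":-0.178,"wz":20.4}
    - {"dx":-0.589,"dy":0.385,"dz":-0.178,"wz":20.4}
    - {"dx":-0.589,"dy":0.385,"dz":-0.178,"wz":20.4}
    - {"dx":-0.589,"dy":0.385,"dz":-0.178,"wz":20.4}

```text
schema error: expected keys dx, dy, dz, wx, wy, wz
```

```bash
python3 - <<'E'
from h import *
s=r.sense(); print(s['joints'].round(1),s['tcp_pos'],s['ee_rot'].round(3))
save('wrist','w1.png');np.save('w1E.npy',Ext('wrist',s))
E
```

```text
[-54.8  22.1   0.4  -0.  -68.4 -14.8] [ 0.21756868 -0.58542266  0.22173351] [[-0.937 -0.348 -0.001]
 [-0.348  0.937  0.002]
 [ 0.     0.002 -1.   ]]
```

View pics/w1.png

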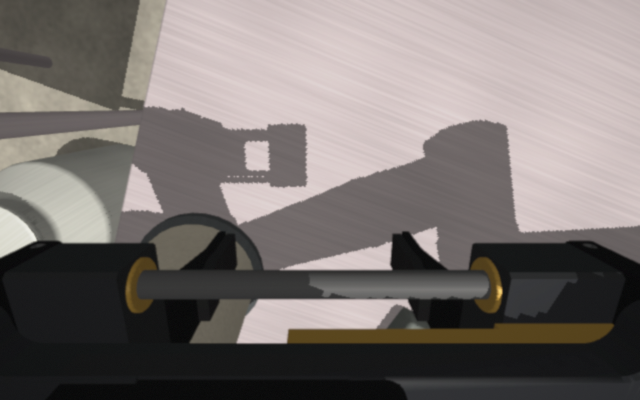

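The call was refused because every row needs all six keys, so the arm hasn't moved and the view is unchanged.

Call:
drive_tool:
  deltas:
    - {"dx":-0.03,"dy":0.02,"dz":-0.15,"wx":0,"wy":0,"wz":0}
    - {"dx":-0.1,"dy":0.06,"dz":-0.178,"wx":0,"wy":0,"wz":5}
    - {"dx":-0.589,"dy":0.385,"dz":-0.178,"wx":0,"wy":0,"wz":20.4}
    - {"dx":-0.589,"dy":0.385,"dz":-0.178,"wx":0,"wy":0,"wz":20.4}
    - {"dx":-0.589,"dy":0.385,"dz":-0.178,"wx":0,"wy":0,"wz":20.4}
    - {"dx":-0.589,"dy":0.385,"dz":-0.178,"wx":0,"wy":0,"wz":20.4}
    - {"dx":-0.589,"dy":0.385,"dz":-0.178,"wx":0,"wy":0,"wz":20.4}
    - {"dx":-0.589,"dy":0.385,"dz":-0.178,"wx":0,"wy":0,"wz":20.4}
    - {"dx":-0.589,"dy":0.385,"dz":-0.178,"wx":0,"wy":0,"wz":20.4}
    - {"dx":-0.589,"dy":0.385,"dz":-0.178,"wx":0,"wy":0,"wz":20.4}
    - {"dx":-0.589,"dy":0.385,"dz":-0.178,"wx":0,"wy":0,"wz":20.4}
    - {"dx":-0.589,"dy":0.385,"dz":-0.178,"wx":0,"wy":0,"wz":20.4}
    - {"dx":-0.589,"dy":0.385,"dz":-0.178,"wx":0,"wy":0,"wz":20.4}
    - {"dx":-0.589,"dy":0.385,"dz":-0.178,"wx":0,"wy":0,"wz":20.4}
    - {"dx":-0.589,"dy":0.385,"dz":-0.178,"wx":0,"wy":0,"wz":20.4}
    - {"dx":-0.589,"dy":0.385,"dz":-0.178,"wx":0,"wy":0,"wz":20.4}
    - {"dx":-0.589,"dy":0.385,"dz":-0.178,"wx":0,"wy":0,"wz":20.4}
    - {"dx":-0.589,"dy":0.385,"dz":-0.178,"wx":0,"wy":0,"wz":20.4}
    - {"dx":-0.589,"dy":0.385,"dz":-0.178,"wx":0,"wy":0,"wz":20.4}
    - {"dx":-0.589,"dy":0.385,"dz":-0.178,"wx":0,"wy":0,"wz":20.4}

```text
time_s: 2.2
tcp_pos: [0.6351, -0.0209, 0.4011]
ee_rot: [[-1.0, 0.002, 0.0], [0.002, 1.0, 0.0], [-0.0, 0.0, -1.0]]
wrist_force: [-0.1, -0.6, -0.4]
gripper_width: 1.002
```

```bash
python3 - <<'E'
from h import *
s=r.sense(); print(s['joints'].round(1),s['tcp_pos'],s['ee_rot'].round(3),s['time_s'])
save('wrist','w2.png');np.save('w2E.npy',Ext('wrist',s))
E
```

```text
[  12.7   20.    22.2    0.   -92.2 -102.8] [ 0.63508084 -0.02090048  0.40105054] [[-1.     0.002  0.   ]
 [ 0.002  1.     0.   ]
 [-0.     0.    -1.   ]] 2.2
```

View pics/w2.png

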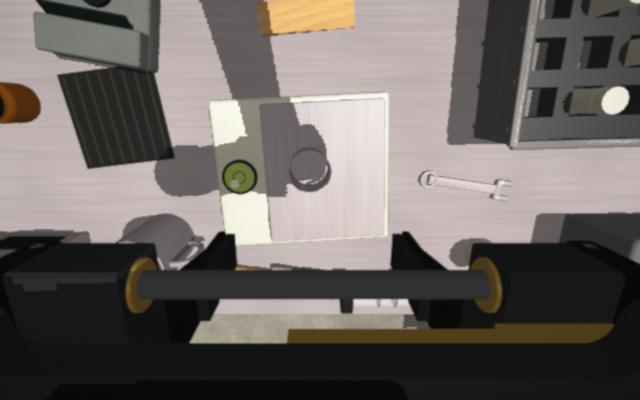

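```bash
python3 - <<'E'
from h import *
im=cv2.imread('pics/w2.png')
cv2.imwrite('pics/w2a.png',cv2.resize(im[85:255,195:405],None,fx=3.5,fy=3.5,interpolation=cv2.INTER_CUBIC))
cv2.imwrite('pics/w2b.png',cv2.resize(im[0:50,240:380],None,fx=5,fy=5,interpolation=cv2.INTER_CUBIC))
E
```

```text
(no output)
```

View pics/w2a.png

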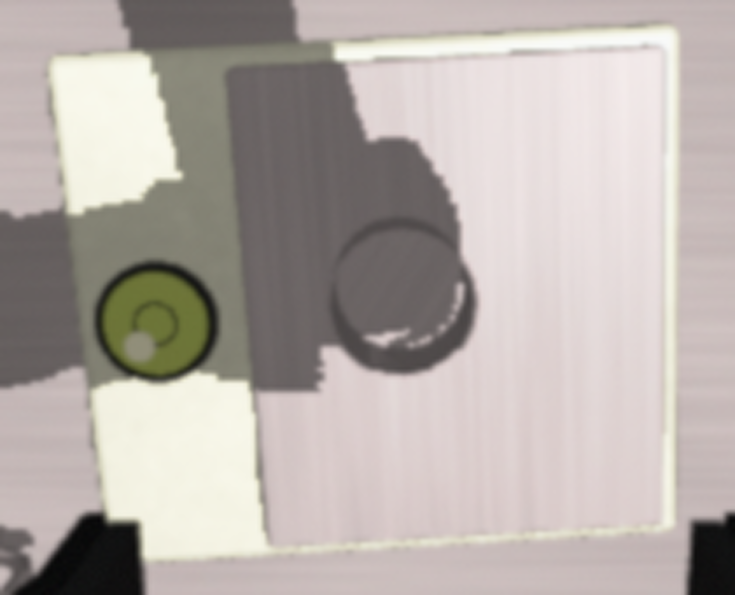

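View pics/w2b.png

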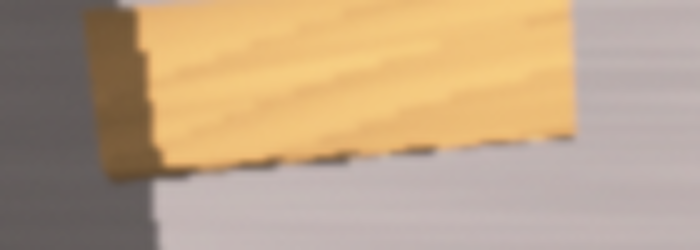

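```bash
python3 - <<'E'
from h import *
E=np.load('w2E.npy')
f=lambda u,v,z:ray('wrist',195+u/3.5,85+v/3.5,z,E)
P=[f(680,28,.054),f(52,58,.06),f(142,558,.067),f(672,527,.06)]
for p in P: print(p.round(4))
print([np.linalg.norm(P[i]-P[i-3]).round(4) for i in range(4)])
c=np.mean(P,0);print('ctr',c)
print('beaker base circle? rim', f(397,287,.134), 'vial',f(157,321,.067),'ring',f(155,324,.067),'bub',f(139,347,.067))
print('pan corners',f(662,47,.068),f(228,68,.074),f(268,548,.08))
# top cam
g=lambda u,v,z:ray('top',262+u/4,105+v/4,z)
print('top',[g(*q).round(4) for q in [(52,358,.024),(52,350,.054),(408,342,.06),(392,44,.067),(42,58,.06)]])
print('top rim',ray('top',316.5,157,.134), g(213,206,.134))
E
```

```text
[0.5395 0.0962 0.054 ]
[ 0.5516 -0.1788  0.06  ]
[ 0.7861 -0.1545  0.067 ]
[0.7733 0.1062 0.06  ]
[np.float64(0.2753), np.float64(0.2359), np.float64(0.2611), np.float64(0.2341)]
ctr [ 0.66261512 -0.03272226  0.06025   ]
beaker base circle? rim [ 0.63932964 -0.02753681  0.134     ] vial [ 0.66747687 -0.13913631  0.067     ] ring [ 0.66888596 -0.14015241  0.067     ] bub [ 0.67976172 -0.14830432  0.067     ]
pan corners [0.54770531 0.08574728 0.068     ] [ 0.55600726 -0.09983935  0.074     ] [ 0.77515306 -0.09061055  0.08      ]
top [array([0.5396, 0.093 , 0.024 ]), array([0.5427, 0.0904, 0.054 ]), array([ 0.5508, -0.1845,  0.06  ]), array([ 0.7848, -0.1719,  0.067 ]), array([0.7718, 0.102 , 0.06  ])]
top rim [ 0.63985947 -0.03627701  0.134     ] [ 0.64130723 -0.0325948   0.134     ]
```

The wrist view shows the scale yawed about 2.5°, centred near (0.664, -0.039). The bubble is off towards rear-right, and the beaker is near (0.640, -0.030). Next I grasp the beaker.

Call:
drive_tool:
  deltas:
    - {"dx":-0.005,"dy":-0.009,"dz":0.05,"wx":0,"wy":0,"wz":0}
    - {"dx":-0.005,"dy":-0.009,"dz":0.1,"wx":0,"wy":0,"wz":0}
    - {"dx":-0.005,"dy":-0.009,"dz":0.15,"wx":0,"wy":0,"wz":0}
    - {"dx":-0.005,"dy":-0.009,"dz":0.2,"wx":0,"wy":0,"wz":0}
    - {"dx":-0.005,"dy":-0.009,"dz":0.24,"wx":0,"wy":0,"wz":0}
    - {"dx":-0.005,"dy":-0.009,"dz":0.27,"wx":0,"wy":0,"wz":0}
    - {"dx":-0.005,"dy":-0.009,"dz":0.29,"wx":0,"wy":0,"wz":0}
    - {"dx":-0.005,"dy":-0.009,"dz":0.3,"wx":0,"wy":0,"wz":0}
    - {"dx":-0.005,"dy":-0.009,"dz":0.3,"wx":0,"wy":0,"wz":0}

```text
time_s: 3.15
tcp_pos: [0.6399, -0.0294, 0.0995]
ee_rot: [[-1.0, 0.001, -0.002], [0.001, 1.0, -0.0], [0.002, -0.0, -1.0]]
wrist_force: [-0.9, -0.7, 1.3]
gripper_width: 1.003
```

Call:
drive_tool:
  deltas:
    - {"dx":0,"dy":0,"dz":0,"wx":0,"wy":0,"wz":0}
    - {"dx":0,"dy":0,"dz":0,"wx":0,"wy":0,"wz":0}
    - {"dx":0,"dy":0,"dz":0,"wx":0,"wy":0,"wz":0}
    - {"dx":0,"dy":0,"dz":0,"wx":0,"wy":0,"wz":0}
    - {"dx":0,"dy":0,"dz":0,"wx":0,"wy":0,"wz":0}
    - {"dx":0,"dy":0,"dz":0,"wx":0,"wy":0,"wz":0}
  gripper: 0.4

```text
time_s: 3.75
tcp_pos: [0.6412, -0.0284, 0.1015]
ee_rot: [[-1.0, -0.0, 0.002], [-0.0, 1.0, 0.0], [-0.002, 0.0, -1.0]]
wrist_force: [-0.6, 2.5, 4.3]
gripper_width: 0.685
```

Call:
drive_tool:
  deltas:
    - {"dx":0,"dy":0,"dz":-0.02,"wx":0,"wy":0,"wz":0}
    - {"dx":0,"dy":0,"dz":-0.06,"wx":0,"wy":0,"wz":0}
    - {"dx":0,"dy":-0.02,"dz":-0.1,"wx":0,"wy":0,"wz":0}
    - {"dx":0.01,"dy":-0.06,"dz":-0.1,"wx":0,"wy":0,"wz":0}
    - {"dx":0.02,"dy":-0.1,"dz":-0.1,"wx":0,"wy":0,"wz":0}
    - {"dx":0.03,"dy":-0.14,"dz":-0.1,"wx":0,"wy":0,"wz":0}
    - {"dx":0.035,"dy":-0.18,"dz":-0.1,"wx":0,"wy":0,"wz":0}
    - {"dx":0.04,"dy":-0.22,"dz":-0.1,"wx":0,"wy":0,"wz":0}
    - {"dx":0.05,"dy":-0.26,"dz":-0.1,"wx":0,"wy":0,"wz":0}
    - {"dx":0.06,"dy":-0.3,"dz":-0.1,"wx":0,"wy":0,"wz":0}
    - {"dx":0.065,"dy":-0.325,"dz":-0.08,"wx":0,"wy":0,"wz":0}
    - {"dx":0.065,"dy":-0.331,"dz":-0.04,"wx":0,"wy":0,"wz":0}
    - {"dx":0.065,"dy":-0.331,"dz":0.0,"wx":0,"wy":0,"wz":0}
    - {"dx":0.065,"dy":-0.331,"dz":0.03,"wx":0,"wy":0,"wz":0}
    - {"dx":0.065,"dy":-0.331,"dz":0.05,"wx":0,"wy":0,"wz":0}
    - {"dx":0.065,"dy":-0.331,"dz":0.06,"wx":0,"wy":0,"wz":0}
    - {"dx":0.065,"dy":-0.331,"dz":0.064,"wx":0,"wy":0,"wz":0}
    - {"dx":0.065,"dy":-0.331,"dz":0.067,"wx":0,"wy":0,"wz":0}
    - {"dx":0.065,"dy":-0.331,"dz":0.067,"wx":0,"wy":0,"wz":0}

```text
time_s: 5.65
tcp_pos: [0.5762, -0.3599, 0.0344]
ee_rot: [[-1.0, 0.0, 0.001], [0.0, 1.0, -0.001], [-0.001, -0.001, -1.0]]
wrist_force: [-0.5, -0.2, -1.2]
gripper_width: 0.688
```

```bash
python3 - <<'E'
from h import *
s=r.sense(); print(s['tcp_pos'],s['wrist_force'],s['gripper_width'])
im=save('top','t2.png');
cv2.imwrite('pics/t2z.png',cv2.resize(cv2.imread('pics/t2.png')[100:260,240:490],None,fx=3,fy=3,interpolation=cv2.INTER_CUBIC))
E
```

```text
[ 0.57616911 -0.35994197  0.0343835 ] [-0.54230096 -0.18333138 -1.21599403] 0.6876620459857138
```

View pics/t2z.png

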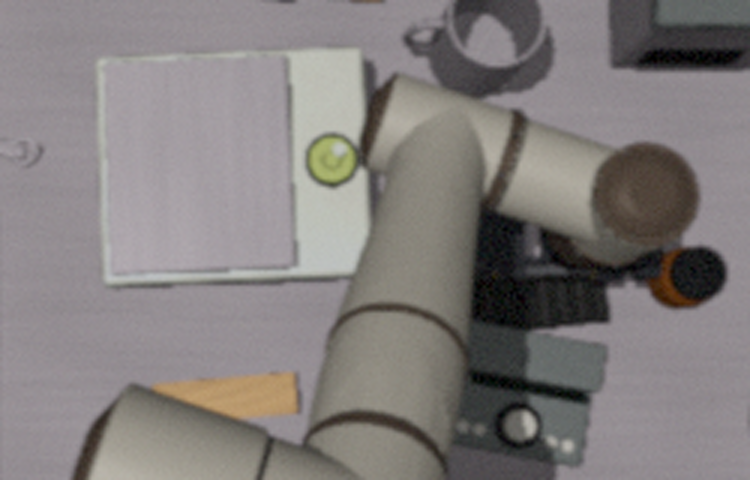

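Call:
drive_tool:
  deltas:
    - {"dx":0,"dy":0,"dz":0.001,"wx":0,"wy":0,"wz":0}
    - {"dx":0,"dy":0,"dz":0.0015,"wx":0,"wy":0,"wz":0}
    - {"dx":0,"dy":0,"dz":0.002,"wx":0,"wy":0,"wz":0}
    - {"dx":0,"dy":0,"dz":0.002,"wx":0,"wy":0,"wz":0}

```text
time_s: 6.1
tcp_pos: [0.5762, -0.3598, 0.0323]
ee_rot: [[-1.0, -0.0, 0.001], [-0.0, 1.0, -0.001], [-0.001, -0.001, -1.0]]
wrist_force: [-0.2, 0.1, 1.1]
gripper_width: 0.687
```

Contact made (the force went from -1.2 to +1.1 N). Release, retreat upward, then move to look at the wedge.

Call:
drive_tool:
  deltas:
    - {"dx":0,"dy":0,"dz":0,"wx":0,"wy":0,"wz":0}
    - {"dx":0,"dy":0,"dz":0,"wx":0,"wy":0,"wz":0}
    - {"dx":0,"dy":0,"dz":0,"wx":0,"wy":0,"wz":0}
    - {"dx":0,"dy":0,"dz":0,"wx":0,"wy":0,"wz":0}
    - {"dx":0,"dy":0,"dz":-0.02,"wx":0,"wy":0,"wz":0}
    - {"dx":0,"dy":0,"dz":-0.06,"wx":0,"wy":0,"wz":0}
    - {"dx":0,"dy":0,"dz":-0.1,"wx":0,"wy":0,"wz":0}
    - {"dx":0,"dy":0,"dz":-0.15,"wx":0,"wy":0,"wz":0}
    - {"dx":0,"dy":0.03,"dz":-0.2,"wx":0,"wy":0,"wz":0}
    - {"dx":0.03,"dy":0.07,"dz":-0.2,"wx":0,"wy":0,"wz":0}
    - {"dx":0.06,"dy":0.11,"dz":-0.2,"wx":0,"wy":0,"wz":0}
    - {"dx":0.07,"dy":0.15,"dz":-0.2,"wx":0,"wy":0,"wz":0}
    - {"dx":0.08,"dy":0.19,"dz":-0.2,"wx":0,"wy":0,"wz":0}
    - {"dx":0.08,"dy":0.23,"dz":-0.2,"wx":0,"wy":0,"wz":0}
    - {"dx":0.08,"dy":0.27,"dz":-0.2,"wx":0,"wy":0,"wz":0}
    - {"dx":0.08,"dy":0.31,"dz":-0.2,"wx":0,"wy":0,"wz":0}
    - {"dx":0.08,"dy":0.33,"dz":-0.2,"wx":0,"wy":0,"wz":0}
    - {"dx":0.08,"dy":0.33,"dz":-0.2,"wx":0,"wy":0,"wz":0}
  gripper: 1.0

```text
time_s: 7.9
tcp_pos: [0.4957, -0.0277, 0.2318]
ee_rot: [[-1.0, -0.004, 0.001], [-0.004, 1.0, 0.0], [-0.001, 0.0, -1.0]]
wrist_force: [0.9, -0.6, -0.0]
gripper_width: 1.0
```

```bash
python3 - <<'E'
from h import *
s=r.sense(); print(s['tcp_pos'],s['joints'].round(1))
save('wrist','w3.png');np.save('w3E.npy',Ext('wrist',s)); save('top','t3.png')
cv2.imwrite('pics/t3z.png',cv2.resize(cv2.imread('pics/t3.png')[100:260,240:490],None,fx=3,fy=3,interpolation=cv2.INTER_CUBIC))
E
```

```text
[ 0.4956881  -0.02768014  0.23182889] [  15.6    9.   -16.3   -0.   -64.7 -105.4]
```

View pics/w3.png

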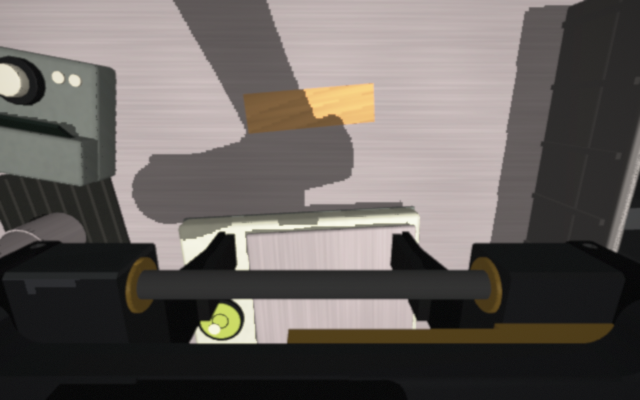

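View pics/t3z.png

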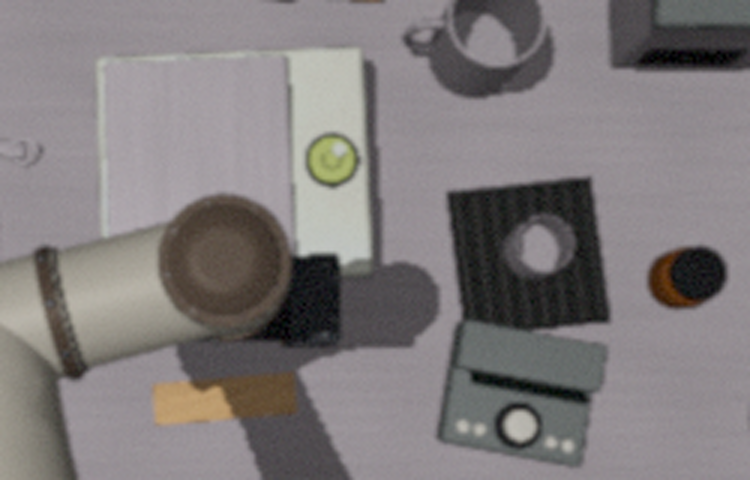

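```bash
python3 - <<'E'
from h import *
im=cv2.imread('pics/scene0.png')
a=cv2.resize(im[190:216,315:372],None,fx=12,fy=12,interpolation=cv2.INTER_CUBIC)
b=cv2.resize(cv2.convertScaleAbs(cv2.imread('pics/w3.png')[75:140,235:385],alpha=1.2),None,fx=5,fy=4.4,interpolation=cv2.INTER_CUBIC)
o=np.zeros((600,760,3),np.uint8);o[:a.shape[0],:a.shape[1]]=a;o[312:312+b.shape[0],:b.shape[1]]=b[:288]
cv2.imwrite('pics/z3.png',o)
E
```

```text
(no output)
```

View pics/z3.png

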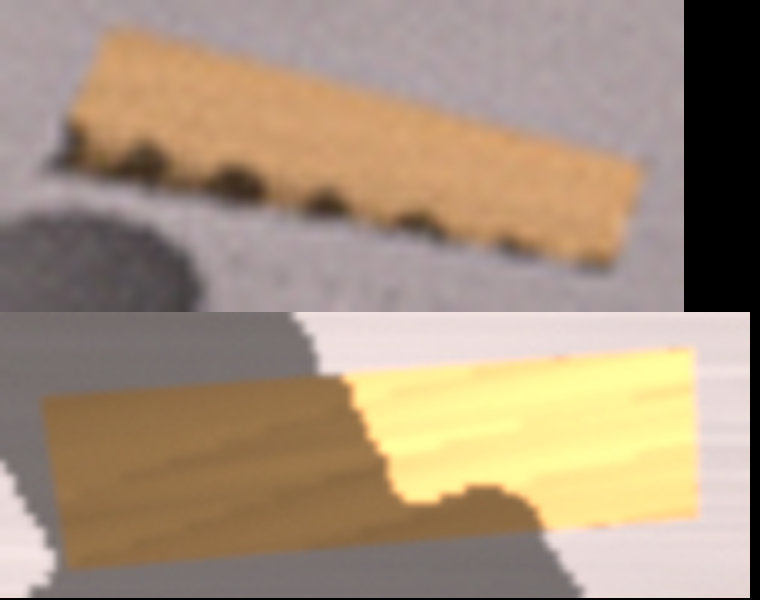

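The scene zoom shows the dark side face tallest at image left (-y), so the thick end is at -y. Compute the wedge pose.

```bash
python3 - <<'E'
from h import *
E=np.load('w3E.npy')
q=[(243.6,94.5,.02),(248.4,133.6,.02),(373.6,83.2,.002),(374.4,121.6,.002)]
P=[ray('wrist',*a,E) for a in q]
for p in P: print(p.round(4))
A=(P[0]+P[1])/2;B=(P[2]+P[3])/2; d=B-A; L=np.hypot(d[0],d[1]); print(L,np.linalg.norm(P[0]-P[1]),np.linalg.norm(P[2]-P[3]),'ang',np.degrees(np.arctan2(d[1],d[0])))
u=d[:2]/L; print('thick end',A,'thin',B,'grip18',A[:2]+u*.018)
# alt from top view at start
for a in [(262+118/4,105+519/4,.002),(262+308/4,105+504/4,.02)]: print('top',ray('top',*a))
a=np.degrees(np.arctan2(d[1],d[0]))+180
delta([*(A[:2]+u*.018),.15],a)
E
```

```text
[ 0.4069 -0.1067  0.02  ]
[ 0.4504 -0.1036  0.02  ]
[0.3932 0.0429 0.002 ]
[0.437  0.0464 0.002 ]
0.1504001773798839 0.04354859350818758 0.04397202459824179 ang 95.15657428087638
thick end [ 0.42863176 -0.10512228  0.02      ] thin [0.41511413 0.0446692  0.002     ] grip18 [ 0.42701396 -0.08719513]
top [0.4137384  0.04025648 0.002     ]
top [ 0.42630006 -0.10984578  0.02      ]
rotvec [-1.000e-02 -0.000e+00 -9.511e+01]
delta [ 0.0687 -0.0575  0.0817] f [ 0.3 -0.  -0.3] tcp [ 0.4956 -0.0296  0.2317] t 8.0
```

Call:
drive_tool:
  deltas:
    - {"dx":0.01,"dy":-0.01,"dz":0.01,"wx":0,"wy":0,"wz":-8}
    - {"dx":0.02,"dy":-0.02,"dz":0.02,"wx":0,"wy":0,"wz":-16}
    - {"dx":0.03,"dy":-0.03,"dz":0.03,"wx":0,"wy":0,"wz":-24}
    - {"dx":0.04,"dy":-0.04,"dz":0.04,"wx":0,"wy":0,"wz":-32}
    - {"dx":0.05,"dy":-0.05,"dz":0.05,"wx":0,"wy":0,"wz":-40}
    - {"dx":0.06,"dy":-0.057,"dz":0.06,"wx":0,"wy":0,"wz":-48}
    - {"dx":0.0687,"dy":-0.0575,"dz":0.07,"wx":0,"wy":0,"wz":-56}
    - {"dx":0.0687,"dy":-0.0575,"dz":0.08,"wx":0,"wy":0,"wz":-64}
    - {"dx":0.0687,"dy":-0.0575,"dz":0.08,"wx":0,"wy":0,"wz":-72}
    - {"dx":0.0687,"dy":-0.0575,"dz":0.08,"wx":0,"wy":0,"wz":-80}
    - {"dx":0.0687,"dy":-0.0575,"dz":0.08,"wx":0,"wy":0,"wz":-88}
    - {"dx":0.0687,"dy":-0.0575,"dz":0.08,"wx":0,"wy":0,"wz":-95.1}
    - {"dx":0.0687,"dy":-0.0575,"dz":0.08,"wx":0,"wy":0,"wz":-95.1}
    - {"dx":0.0687,"dy":-0.0575,"dz":0.12,"wx":0,"wy":0,"wz":-95.1}
    - {"dx":0.0687,"dy":-0.0575,"dz":0.16,"wx":0,"wy":0,"wz":-95.1}
    - {"dx":0.0687,"dy":-0.0575,"dz":0.19,"wx":0,"wy":0,"wz":-95.1}
    - {"dx":0.0687,"dy":-0.0575,"dz":0.205,"wx":0,"wy":0,"wz":-95.1}
    - {"dx":0.0687,"dy":-0.0575,"dz":0.215,"wx":0,"wy":0,"wz":-95.1}
    - {"dx":0.0687,"dy":-0.0575,"dz":0.22,"wx":0,"wy":0,"wz":-95.1}
    - {"dx":0.0687,"dy":-0.0575,"dz":0.22,"wx":0,"wy":0,"wz":-95.1}

```text
time_s: 10.0
tcp_pos: [0.4271, -0.0875, 0.0115]
ee_rot: [[0.087, -0.996, -0.0], [-0.996, -0.087, -0.0], [0.0, 0.0, -1.0]]
wrist_force: [-0.2, -0.5, 0.2]
gripper_width: 1.001
```

```bash
python3 - <<'E'
from h import *
s=r.sense(); print(s['joints'].round(1))
E=np.load('w3E.npy')
for a in [(418,212,.054),(181,222,.06),(415,227,.067),(247,233,.073)]: print(ray('wrist',*a,E).round(4))
E
python3 - <<'E'
import cv2
im=cv2.imread('pics/w3.png');cv2.imwrite('pics/w3s.png',cv2.resize(im[195:260,170:440],None,fx=2.9,fy=2.9,interpolation=cv2.INTER_CUBIC))
E
```

```text
[  9.9  21.1 -40.2   0.  -28.7  -4.9]
[0.535  0.0922 0.054 ]
[ 0.5457 -0.1772  0.06  ]
[0.5482 0.086  0.067 ]
[ 0.5535 -0.1003  0.073 ]
```

View pics/w3s.png

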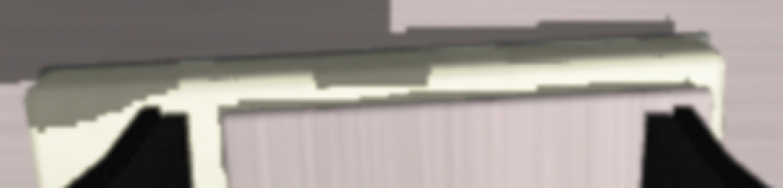

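Call:
drive_tool:
  deltas:
    - {"dx":0,"dy":0,"dz":0.004,"wx":0,"wy":0,"wz":0}
    - {"dx":0,"dy":0,"dz":0.007,"wx":0,"wy":0,"wz":0}
    - {"dx":0,"dy":0,"dz":0.0075,"wx":0,"wy":0,"wz":0}
    - {"dx":0,"dy":0,"dz":0.0075,"wx":0,"wy":0,"wz":0}

```text
time_s: 10.4
tcp_pos: [0.4271, -0.0872, 0.0042]
ee_rot: [[0.089, -0.996, 0.0], [-0.996, -0.089, 0.0], [-0.0, -0.0, -1.0]]
wrist_force: [0.4, -0.8, 0.0]
gripper_width: 0.998
```

Call:
drive_tool:
  deltas:
    - {"dx":0,"dy":0,"dz":0,"wx":0,"wy":0,"wz":0}
    - {"dx":0,"dy":0,"dz":0,"wx":0,"wy":0,"wz":0}
    - {"dx":0,"dy":0,"dz":0,"wx":0,"wy":0,"wz":0}
    - {"dx":0,"dy":0,"dz":0,"wx":0,"wy":0,"wz":0}
    - {"dx":0,"dy":0,"dz":0,"wx":0,"wy":0,"wz":0}
    - {"dx":0,"dy":0,"dz":0,"wx":0,"wy":0,"wz":0}
  gripper: 0.2

```text
time_s: 11.0
tcp_pos: [0.427, -0.0872, 0.0041]
ee_rot: [[0.089, -0.996, -0.0], [-0.996, -0.089, 0.0], [-0.0, 0.0, -1.0]]
wrist_force: [0.5, -0.0, -0.4]
gripper_width: 0.539
```

Call:
drive_tool:
  deltas:
    - {"dx":0,"dy":0,"dz":0,"wx":0,"wy":0,"wz":0}
    - {"dx":0,"dy":0,"dz":0,"wx":0,"wy":0,"wz":0}
    - {"dx":0,"dy":0,"dz":0,"wx":0,"wy":0,"wz":0}

```text
time_s: 11.3
tcp_pos: [0.4268, -0.0873, 0.004]
ee_rot: [[0.089, -0.996, -0.0], [-0.996, -0.089, -0.0], [0.0, 0.0, -1.0]]
wrist_force: [-0.5, -0.0, 1.8]
gripper_width: 0.502
```

Call:
drive_tool:
  deltas:
    - {"dx":0,"dy":0,"dz":-0.02,"wx":0,"wy":0,"wz":0}
    - {"dx":0,"dy":0.003,"dz":-0.05,"wx":0,"wy":0,"wz":0}
    - {"dx":-0.01,"dy":0.006,"dz":-0.08,"wx":0,"wy":0,"wz":5}
    - {"dx":-0.025,"dy":0.01,"dz":-0.1,"wx":0,"wy":0,"wz":12}
    - {"dx":-0.04,"dy":0.014,"dz":-0.1,"wx":0,"wy":0,"wz":20}
    - {"dx":-0.055,"dy":0.018,"dz":-0.1,"wx":0,"wy":0,"wz":28}
    - {"dx":-0.07,"dy":0.022,"dz":-0.1,"wx":0,"wy":0,"wz":36}
    - {"dx":-0.085,"dy":0.024,"dz":-0.1,"wx":0,"wy":0,"wz":44}
    - {"dx":-0.1,"dy":0.024,"dz":-0.1,"wx":0,"wy":0,"wz":52}
    - {"dx":-0.115,"dy":0.024,"dz":-0.1,"wx":0,"wy":0,"wz":60}
    - {"dx":-0.13,"dy":0.024,"dz":-0.1,"wx":0,"wy":0,"wz":68}
    - {"dx":-0.14,"dy":0.024,"dz":-0.1,"wx":0,"wy":0,"wz":76}
    - {"dx":-0.145,"dy":0.024,"dz":-0.1,"wx":0,"wy":0,"wz":84}
    - {"dx":-0.145,"dy":0.024,"dz":-0.1,"wx":0,"wy":0,"wz":90}
    - {"dx":-0.145,"dy":0.024,"dz":-0.1,"wx":0,"wy":0,"wz":92.6}
    - {"dx":-0.145,"dy":0.024,"dz":-0.1,"wx":0,"wy":0,"wz":92.6}
    - {"dx":-0.145,"dy":0.024,"dz":-0.1,"wx":0,"wy":0,"wz":92.6}

```text
time_s: 13.0
tcp_pos: [0.3901, 0.055, 0.104]
ee_rot: [[-0.999, -0.044, -0.0], [-0.044, 0.999, -0.0], [0.0, -0.0, -1.0]]
wrist_force: [0.8, -0.8, -1.3]
gripper_width: 0.501
```

```bash
python3 - <<'E'
from h import *
s=r.sense(); print(s['tcp_pos'],s['ee_rot'].round(3),s['gripper_width'],s['joints'].round(1))
save('wrist','w4.png');np.save('w4E.npy',Ext('wrist',s)); 
E
```

```text
[0.39011058 0.05502689 0.10395814] [[-0.999 -0.044 -0.   ]
 [-0.044  0.999 -0.   ]
 [ 0.    -0.    -1.   ]] 0.5012435957660835 [  32.     7.6  -39.8   -0.   -42.7 -119.4]
```

View pics/w4.png

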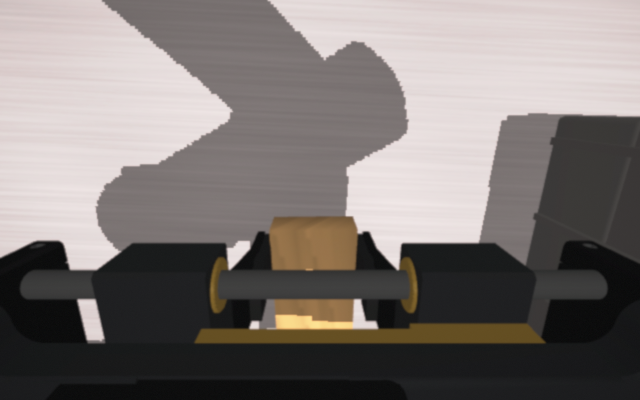

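```bash
python3 - <<'E'
from h import *
save('scene','s4.png')
save('top','t4.png')
a=cv2.resize(cv2.imread('pics/s4.png')[130:290,230:420],None,fx=2.1,fy=2.1,interpolation=cv2.INTER_CUBIC)
b=cv2.resize(cv2.imread('pics/t4.png')[100:260,230:420],None,fx=2.1,fy=2.1,interpolation=cv2.INTER_CUBIC)
cv2.imwrite('pics/z4.png',np.hstack([a,b]))
E
```

```text
(no output)
```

View pics/z4.png

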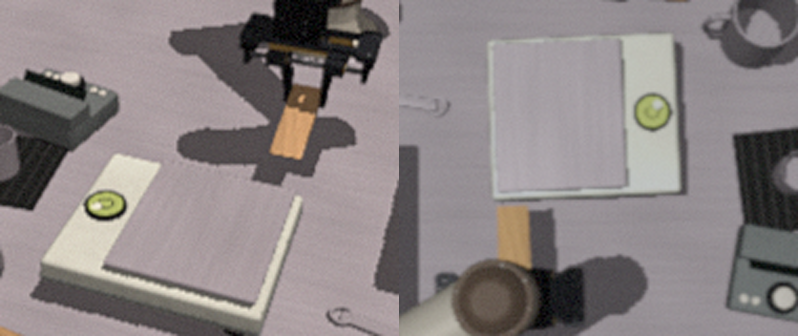

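Call:
drive_tool:
  deltas:
    - {"dx":0,"dy":0,"dz":0.03,"wx":0,"wy":0,"wz":0}
    - {"dx":0,"dy":0,"dz":0.06,"wx":0,"wy":0,"wz":0}
    - {"dx":0,"dy":0,"dz":0.08,"wx":0,"wy":0,"wz":0}
    - {"dx":0,"dy":0,"dz":0.09,"wx":0,"wy":0,"wz":0}
    - {"dx":0,"dy":0,"dz":0.095,"wx":0,"wy":0,"wz":0}
    - {"dx":0,"dy":0,"dz":0.098,"wx":0,"wy":0,"wz":0}
    - {"dx":0,"dy":0,"dz":0.1,"wx":0,"wy":0,"wz":0}
    - {"dx":0,"dy":0,"dz":0.1,"wx":0,"wy":0,"wz":0}

```text
time_s: 13.95
tcp_pos: [0.3906, 0.0552, 0.0043]
ee_rot: [[-0.999, -0.043, 0.001], [-0.043, 0.999, 0.0], [-0.001, 0.0, -1.0]]
wrist_force: [0.5, 0.2, -0.7]
gripper_width: 0.503
```

Call:
drive_tool:
  deltas:
    - {"dx":-0.008,"dy":0,"dz":0,"wx":0,"wy":0,"wz":0}
    - {"dx":-0.016,"dy":0,"dz":0,"wx":0,"wy":0,"wz":0}
    - {"dx":-0.024,"dy":0,"dz":0,"wx":0,"wy":0,"wz":0}
    - {"dx":-0.03,"dy":0,"dz":0,"wx":0,"wy":0,"wz":0}
    - {"dx":-0.035,"dy":0,"dz":0,"wx":0,"wy":0,"wz":0}
    - {"dx":-0.04,"dy":0,"dz":0,"wx":0,"wy":0,"wz":0}
    - {"dx":-0.045,"dy":0,"dz":0,"wx":0,"wy":0,"wz":0}
    - {"dx":-0.05,"dy":0,"dz":0,"wx":0,"wy":0,"wz":0}
    - {"dx":-0.055,"dy":0,"dz":0,"wx":0,"wy":0,"wz":0}
    - {"dx":-0.06,"dy":0,"dz":0,"wx":0,"wy":0,"wz":0}

```text
time_s: 14.95
tcp_pos: [0.4354, 0.0522, 0.0028]
ee_rot: [[-0.999, -0.041, -0.03], [-0.04, 0.999, -0.012], [0.031, -0.01, -0.999]]
wrist_force: [-29.4, 4.2, 25.0]
gripper_width: 0.5
```

The wedge met resistance (29 N with 25 N upward, tool pitched 0.03 rad), so the rigid grip is levering the tip into the table. Relax, release, and push from behind with shut fingers instead.

Call:
drive_tool:
  deltas:
    - {"dx":0.005,"dy":0,"dz":0,"wx":0,"wy":0,"wz":0}
    - {"dx":0.01,"dy":0,"dz":0,"wx":0,"wy":0,"wz":0}
    - {"dx":0.015,"dy":0,"dz":0,"wx":0,"wy":0,"wz":0}
    - {"dx":0.015,"dy":0,"dz":0,"wx":0,"wy":0,"wz":0}

```text
time_s: 15.35
tcp_pos: [0.4351, 0.0566, 0.004]
ee_rot: [[-0.999, -0.042, -0.0], [-0.042, 0.999, -0.0], [0.0, -0.0, -1.0]]
wrist_force: [1.3, -2.8, -1.9]
gripper_width: 0.503
```

```bash
python3 - <<'E'
from h import *
save('scene','s5.png'); s=r.sense(); print(s['tcp_pos'],s['ee_rot'].round(3),s['wrist_force'])
save('top','t5.png')
a=cv2.resize(cv2.imread('pics/s5.png')[130:290,230:420],None,fx=2.1,fy=2.1,interpolation=cv2.INTER_CUBIC)
b=cv2.resize(cv2.imread('pics/t5.png')[100:260,230:420],None,fx=2.1,fy=2.1,interpolation=cv2.INTER_CUBIC)
cv2.imwrite('pics/z5.png',np.hstack([a,b]))
E
```

```text
[0.43511922 0.05664028 0.00393703] [[-0.999 -0.042 -0.001]
 [-0.042  0.999 -0.   ]
 [ 0.001 -0.    -1.   ]] [ 1.58279737 -4.2968203  -1.67654222]
```

View pics/z5.png

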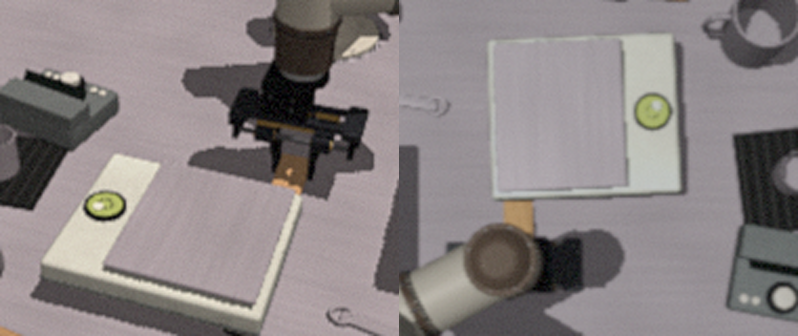

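Call:
drive_tool:
  deltas:
    - {"dx":0,"dy":0,"dz":0,"wx":0,"wy":0,"wz":0}
    - {"dx":0,"dy":0,"dz":0,"wx":0,"wy":0,"wz":0}
    - {"dx":0,"dy":0,"dz":0,"wx":0,"wy":0,"wz":0}
    - {"dx":0,"dy":0,"dz":-0.005,"wx":0,"wy":0,"wz":0}
    - {"dx":0,"dy":0,"dz":-0.03,"wx":0,"wy":0,"wz":0}
    - {"dx":0.02,"dy":0,"dz":-0.04,"wx":0,"wy":0,"wz":0}
    - {"dx":0.04,"dy":0,"dz":-0.04,"wx":0,"wy":0,"wz":0}
    - {"dx":0.04,"dy":0,"dz":-0.04,"wx":0,"wy":0,"wz":0}
  gripper: 0.9

```text
time_s: 16.25
tcp_pos: [0.3929, 0.0546, 0.0445]
ee_rot: [[-0.999, -0.044, -0.001], [-0.044, 0.999, -0.0], [0.001, 0.0, -1.0]]
wrist_force: [0.7, -0.1, -0.9]
gripper_width: 0.896
```

Call:
drive_tool:
  deltas:
    - {"dx":0,"dy":0,"dz":0,"wx":0,"wy":0,"wz":0}
    - {"dx":0,"dy":0,"dz":0,"wx":0,"wy":0,"wz":0}
    - {"dx":0,"dy":0,"dz":0,"wx":0,"wy":0,"wz":0}
    - {"dx":0,"dy":0,"dz":0,"wx":0,"wy":0,"wz":0}
    - {"dx":0,"dy":0,"dz":0,"wx":0,"wy":0,"wz":0}
    - {"dx":0,"dy":0,"dz":0.01,"wx":0,"wy":0,"wz":0}
    - {"dx":0,"dy":0,"dz":0.02,"wx":0,"wy":0,"wz":0}
    - {"dx":0,"dy":0,"dz":0.03,"wx":0,"wy":0,"wz":0}
    - {"dx":0,"dy":0,"dz":0.036,"wx":0,"wy":0,"wz":0}
    - {"dx":0,"dy":0,"dz":0.037,"wx":0,"wy":0,"wz":0}
    - {"dx":0,"dy":0,"dz":0.037,"wx":0,"wy":0,"wz":0}
  gripper: 0.0

```text
time_s: 17.35
tcp_pos: [0.3953, 0.0553, 0.007]
ee_rot: [[-0.999, -0.043, -0.0], [-0.043, 0.999, -0.0], [0.0, -0.0, -1.0]]
wrist_force: [0.4, -0.4, -0.0]
gripper_width: 0.03
```

```bash
python3 - <<'E'
from h import *
s=r.sense(); print(s['tcp_pos'],s['wrist_force'],s['gripper_width'])
save('wrist','w6.png');np.save('w6E.npy',Ext('wrist',s))
save('top','t6.png')
b=cv2.resize(cv2.imread('pics/t6.png')[160:250,250:400],None,fx=5,fy=5,interpolation=cv2.INTER_CUBIC)
cv2.imwrite('pics/z6.png',b)
E
```

```text
[0.39532956 0.05529069 0.00700098] [ 0.36438252 -0.35555696 -0.01255684] 0.029530421271928137
```

View pics/w6.png

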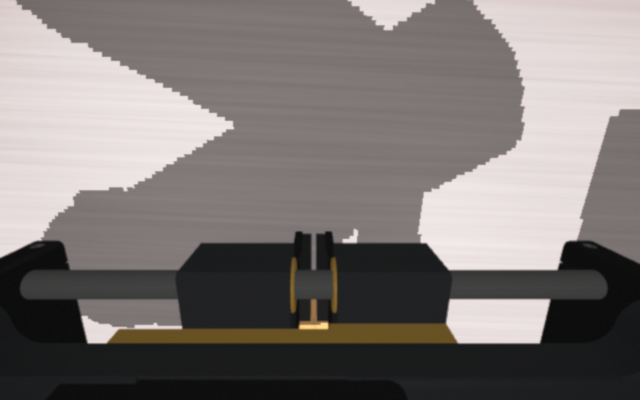

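View pics/z6.png

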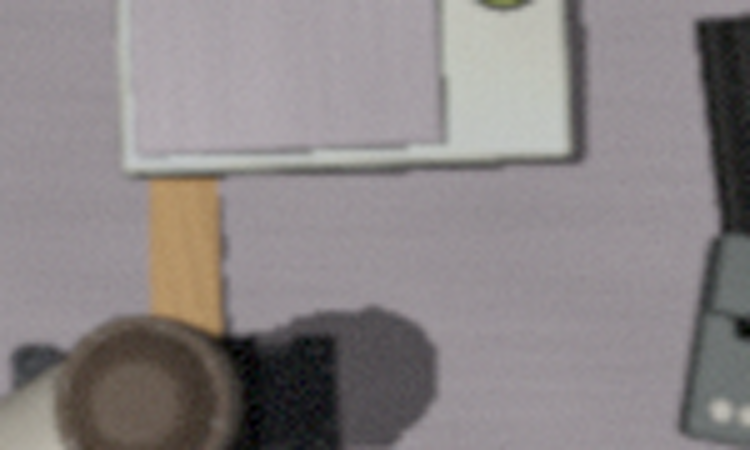

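Call:
drive_tool:
  deltas:
    - {"dx":-0.006,"dy":0,"dz":0,"wx":0,"wy":0,"wz":0}
    - {"dx":-0.01,"dy":0,"dz":0,"wx":0,"wy":0,"wz":0}
    - {"dx":-0.014,"dy":0,"dz":0,"wx":0,"wy":0,"wz":0}
    - {"dx":-0.018,"dy":0,"dz":0,"wx":0,"wy":0,"wz":0}
    - {"dx":-0.022,"dy":0,"dz":0,"wx":0,"wy":0,"wz":0}
    - {"dx":-0.026,"dy":0,"dz":0,"wx":0,"wy":0,"wz":0}
    - {"dx":-0.03,"dy":0,"dz":0,"wx":0,"wy":0,"wz":0}

```text
time_s: 18.15
tcp_pos: [0.4111, 0.0501, 0.0053]
ee_rot: [[-0.999, -0.039, -0.029], [-0.038, 0.999, -0.013], [0.03, -0.011, -0.999]]
wrist_force: [-25.6, 0.5, 19.7]
gripper_width: 0.002
```

Upward 20 N on the tool means the finger is dragging the wedge down and adding friction. I'll lift the commanded height and counter-pitch while pushing.

Call:
drive_tool:
  deltas:
    - {"dx":0,"dy":0,"dz":-0.001,"wx":0,"wy":-0.8,"wz":0}
    - {"dx":0,"dy":0,"dz":-0.002,"wx":0,"wy":-1.6,"wz":0}
    - {"dx":0,"dy":0,"dz":-0.003,"wx":0,"wy":-1.6,"wz":0}
    - {"dx":0,"dy":0,"dz":-0.003,"wx":0,"wy":-1.6,"wz":0}

```text
time_s: 18.55
tcp_pos: [0.4173, 0.0525, 0.008]
ee_rot: [[-0.999, -0.04, 0.012], [-0.04, 0.999, -0.006], [-0.011, -0.007, -1.0]]
wrist_force: [-11.7, -0.5, -1.0]
gripper_width: 0.005
```

Call:
drive_tool:
  deltas:
    - {"dx":-0.003,"dy":0,"dz":0,"wx":0,"wy":0,"wz":0}
    - {"dx":-0.006,"dy":0,"dz":0,"wx":0,"wy":0,"wz":0}
    - {"dx":-0.009,"dy":0,"dz":-0.0005,"wx":0,"wy":0,"wz":0}
    - {"dx":-0.012,"dy":0,"dz":-0.0005,"wx":0,"wy":0,"wz":0}
    - {"dx":-0.012,"dy":0,"dz":-0.0005,"wx":0,"wy":0,"wz":0}

```text
time_s: 19.05
tcp_pos: [0.43, 0.0534, 0.0087]
ee_rot: [[-0.999, -0.04, 0.012], [-0.04, 0.999, -0.006], [-0.012, -0.006, -1.0]]
wrist_force: [-9.4, -0.6, -1.1]
gripper_width: 0.005
```

```bash
python3 - <<'E'
from h import *
save('top','t7.png');save('scene','s7.png')
b=cv2.resize(cv2.imread('pics/t7.png')[105:250,260:400],None,fx=4,fy=4,interpolation=cv2.INTER_CUBIC)
cv2.imwrite('pics/z7.png',b)
E
```

```text
(no output)
```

View pics/z7.png

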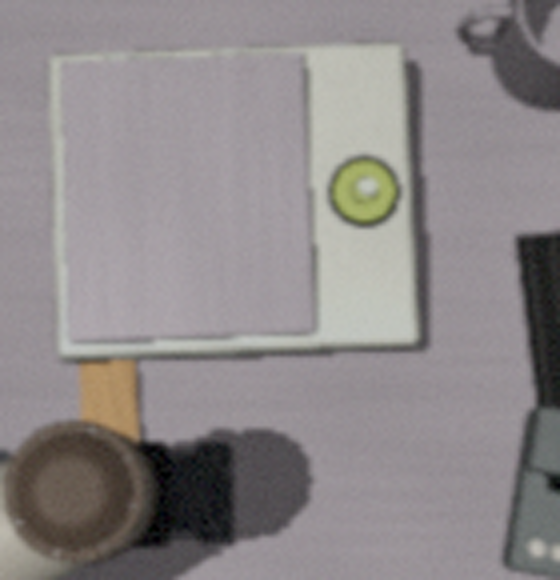

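Call:
drive_tool:
  deltas:
    - {"dx":-0.003,"dy":0,"dz":0,"wx":0,"wy":0,"wz":0}
    - {"dx":-0.006,"dy":0,"dz":0,"wx":0,"wy":0,"wz":0}
    - {"dx":-0.009,"dy":0,"dz":-0.0003,"wx":0,"wy":0,"wz":0}
    - {"dx":-0.012,"dy":0,"dz":-0.0003,"wx":0,"wy":0,"wz":0}
    - {"dx":-0.012,"dy":0,"dz":-0.0003,"wx":0,"wy":0,"wz":0}

```text
time_s: 19.65
tcp_pos: [0.4422, 0.0542, 0.0093]
ee_rot: [[-0.999, -0.04, 0.013], [-0.04, 0.999, -0.005], [-0.012, -0.006, -1.0]]
wrist_force: [-9.6, -0.7, -2.0]
gripper_width: 0.005
```

```bash
cat >> h.py <<'E'
def bub(n='top',f='b.png',box=(335,135,370,170),zoom=12):
    im=save(n,f); bgr=cv2.imread('pics/'+f)
    x0,y0,x1,y1=box; c=bgr[y0:y1,x0:x1]; hsv=cv2.cvtColor(c,cv2.COLOR_BGR2HSV)
    g=((hsv[...,0]>22)&(hsv[...,0]<45)&(hsv[...,1]>70)).astype(np.uint8)
    ct=max(cv2.findContours(g,0,2)[0],key=cv2.contourArea); h=cv2.convexHull(ct)
    (cx,cy),R=cv2.minEnclosingCircle(h); e=cv2.fitEllipse(h)
    m=np.zeros_like(g); cv2.circle(m,(int(round(cx)),int(round(cy))),int(R*.8),1,-1)
    sat=hsv[...,1].astype(float); w=np.clip(90-sat,0,None)*m
    ys,xs=np.mgrid[:g.shape[0],:g.shape[1]]
    b=((w*xs).sum()/w.sum(),(w*ys).sum()/w.sum())
    print('vial',np.round(e[0],2)+[x0,y0],'axes',np.round(e[1],1),'bub',np.round(b,2)+[x0,y0],'satmin',sat[m>0].min())
    cv2.imwrite('pics/z'+f,cv2.resize(c,None,fx=zoom,fy=zoom,interpolation=cv2.INTER_CUBIC))
E
python3 -c "
from h import *
bub(f='b1.png')"
```

```text
vial [350.73 152.3 ] axes [15.4 15.8] bub [351.03 151.68] satmin 14.0
```

View pics/zb1.png

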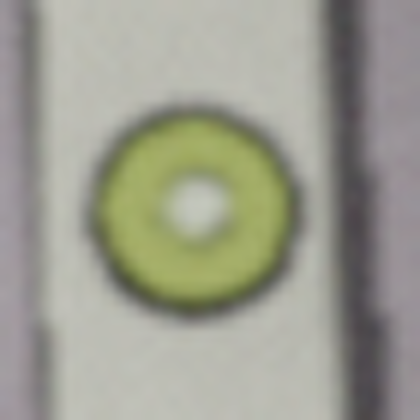

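Call:
drive_tool:
  deltas:
    - {"dx":-0.003,"dy":0,"dz":0,"wx":0,"wy":0,"wz":0}
    - {"dx":-0.006,"dy":0,"dz":0,"wx":0,"wy":0,"wz":0}
    - {"dx":-0.006,"dy":0,"dz":0,"wx":0,"wy":0,"wz":0}

```text
time_s: 20.0
tcp_pos: [0.4483, 0.0546, 0.0094]
ee_rot: [[-0.999, -0.04, 0.013], [-0.04, 0.999, -0.005], [-0.013, -0.006, -1.0]]
wrist_force: [-9.3, -1.7, -2.1]
gripper_width: 0.004
```

```bash
python3 -c "
from h import *
bub(f='b2.png')"
```

```text
vial [350.78 152.19] axes [15.7 15.7] bub [350.71 152.15] satmin 16.0
```

View pics/zb2.png

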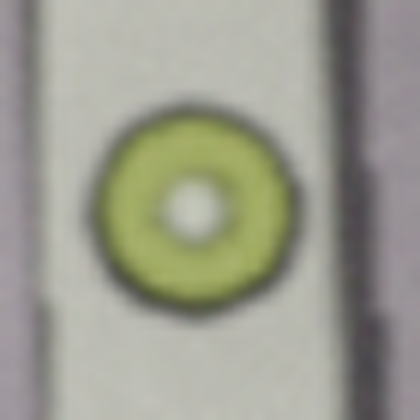

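Call:
drive_tool:
  deltas:
    - {"dx":0.01,"dy":0,"dz":0,"wx":0,"wy":0.8,"wz":0}
    - {"dx":0.025,"dy":0,"dz":0,"wx":0,"wy":1.6,"wz":0}
    - {"dx":0.04,"dy":0,"dz":-0.02,"wx":0,"wy":1.6,"wz":0}
    - {"dx":0.04,"dy":0,"dz":-0.07,"wx":0,"wy":1.6,"wz":0}
    - {"dx":0.02,"dy":-0.02,"dz":-0.12,"wx":0,"wy":1.6,"wz":0}
    - {"dx":0,"dy":-0.05,"dz":-0.17,"wx":0,"wy":1.6,"wz":0}
    - {"dx":-0.04,"dy":-0.08,"dz":-0.2,"wx":0,"wy":1.6,"wz":0}
    - {"dx":-0.08,"dy":-0.11,"dz":-0.22,"wx":0,"wy":1.6,"wz":0}
    - {"dx":-0.12,"dy":-0.14,"dz":-0.24,"wx":0,"wy":1.6,"wz":0}
    - {"dx":-0.16,"dy":-0.17,"dz":-0.24,"wx":0,"wy":1.6,"wz":0}
    - {"dx":-0.18,"dy":-0.19,"dz":-0.24,"wx":0,"wy":1.6,"wz":0}
    - {"dx":-0.18,"dy":-0.2,"dz":-0.24,"wx":0,"wy":1.6,"wz":0}
    - {"dx":-0.18,"dy":-0.2,"dz":-0.24,"wx":0,"wy":1.6,"wz":0}

```text
time_s: 21.35
tcp_pos: [0.6375, -0.136, 0.2556]
ee_rot: [[-0.999, -0.041, -0.001], [-0.041, 0.999, 0.0], [0.001, 0.0, -1.0]]
wrist_force: [-1.7, 0.2, -1.0]
gripper_width: 0.009
```

```bash
python3 - <<'E'
from h import *
s=r.sense(); print(s['tcp_pos'],s['ee_rot'].round(3))
save('wrist','w8.png');np.save('w8E.npy',Ext('wrist',s))
E
```

```text
[ 0.63745173 -0.13599073  0.25559764] [[-0.999 -0.041 -0.001]
 [-0.041  0.999  0.   ]
 [ 0.001  0.    -1.   ]]
```

View pics/w8.png

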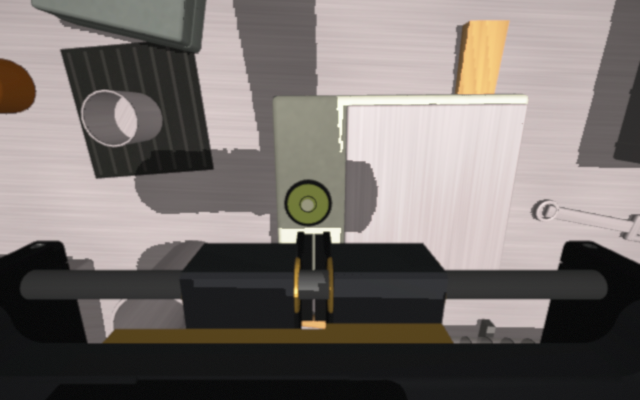

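```bash
python3 - <<'E'
from h import *
im=cv2.imread('pics/w8.png');cv2.imwrite('pics/w8z.png',cv2.resize(im[175:235,275:340],None,fx=9,fy=9,interpolation=cv2.INTER_CUBIC))
E=np.load('w8E.npy')
for a in [(525,101,.074),(344,105,.074)]: print('pan front L,R',ray('wrist',*a,E).round(4))
for a in [(527,95,.06),(274,99,.06)]: print('housing front L,R',ray('wrist',*a,E).round(4))
for a in [(458,94,.012),(497,94,.012),(470,20,.02),(508,20,.02)]: print('wedge',ray('wrist',*a,E).round(4))
E
```

```text
pan front L,R [0.5467 0.0822 0.074 ]
pan front L,R [ 0.5584 -0.1068  0.074 ]
housing front L,R [0.5399 0.0919 0.06  ]
housing front L,R [ 0.5551 -0.1819  0.06  ]
wedge [0.5393 0.0379 0.012 ]
wedge [0.5374 0.0857 0.012 ]
wedge [0.4601 0.0346 0.02  ]
wedge [0.4583 0.0776 0.02  ]
```

View pics/w8z.png

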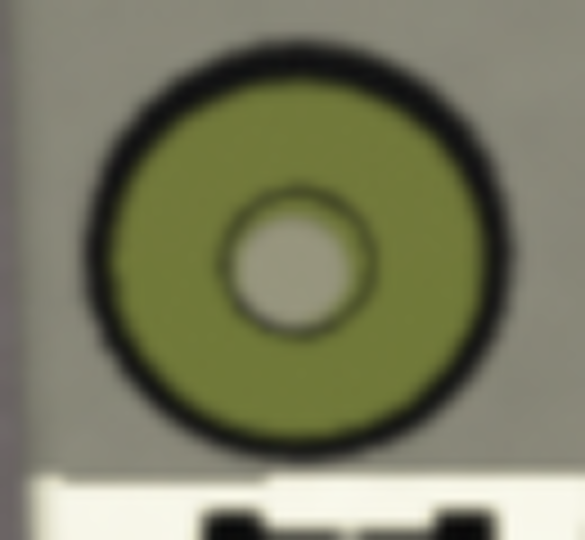

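The bubble is inside the ring, but at an oblique angle its offset reads about 1–1.6 mm to the rear. Look from straight above to remove parallax.

Call:
drive_tool:
  deltas:
    - {"dx":-0.03,"dy":0,"dz":0.01,"wx":0,"wy":0,"wz":0}
    - {"dx":-0.06,"dy":0,"dz":0.02,"wx":0,"wy":0,"wz":0}
    - {"dx":-0.09,"dy":0.003,"dz":0.04,"wx":0,"wy":0,"wz":0}
    - {"dx":-0.106,"dy":0.003,"dz":0.05,"wx":0,"wy":0,"wz":0}
    - {"dx":-0.106,"dy":0.003,"dz":0.05,"wx":0,"wy":0,"wz":0}
    - {"dx":-0.106,"dy":0.003,"dz":0.05,"wx":0,"wy":0,"wz":0}

```text
time_s: 22.0
tcp_pos: [0.7418, -0.1256, 0.207]
ee_rot: [[-0.999, -0.045, -0.001], [-0.045, 0.999, 0.0], [0.001, 0.0, -1.0]]
wrist_force: [-0.6, -0.1, 0.6]
gripper_width: 0.005
```

```bash
python3 - <<'E'
from h import *
s=r.sense(); E=Ext('wrist',s); print(s['tcp_pos'], 'cam',np.linalg.inv(E)[:3,3])
save('wrist','w9.png');np.save('w9E.npy',E)
im=cv2.imread('pics/w9.png'); u,v=map(int,proj('wrist',[.667,-.139,.067],E)); print(u,v)
u=max(u,35);v=max(v,33)
cv2.imwrite('pics/w9z.png',cv2.resize(im[v-33:v+33,u-35:u+35],None,fx=9,fy=9,interpolation=cv2.INTER_CUBIC))
E
```

```text
[ 0.74182629 -0.12558631  0.20696448] cam [ 0.66577159 -0.1291119   0.37088319]
302 107
```

View pics/w9z.png

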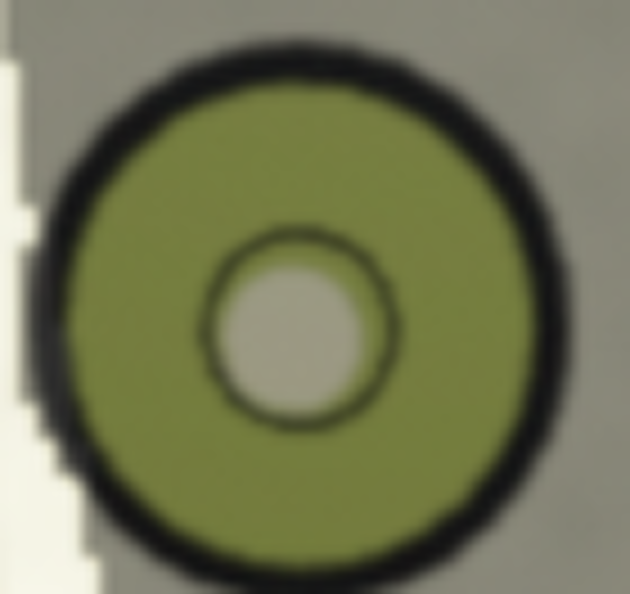

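From straight above, the bubble is 1.2 mm off toward rear-right (ring centre (300,330), bubble (290,338), about 10.4 px/mm). That is about 5.5 mm more wedge, so I'll push again.

Call:
drive_tool:
  deltas:
    - {"dx":0.04,"dy":0.025,"dz":0,"wx":0,"wy":0,"wz":0}
    - {"dx":0.08,"dy":0.05,"dz":0,"wx":0,"wy":0,"wz":0}
    - {"dx":0.12,"dy":0.075,"dz":0,"wx":0,"wy":0,"wz":0}
    - {"dx":0.16,"dy":0.1,"dz":0,"wx":0,"wy":0,"wz":0}
    - {"dx":0.2,"dy":0.125,"dz":0,"wx":0,"wy":0,"wz":0}
    - {"dx":0.24,"dy":0.15,"dz":0,"wx":0,"wy":0,"wz":0}
    - {"dx":0.28,"dy":0.18,"dz":0.02,"wx":0,"wy":0,"wz":0}
    - {"dx":0.308,"dy":0.196,"dz":0.06,"wx":0,"wy":0,"wz":0}
    - {"dx":0.308,"dy":0.196,"dz":0.1,"wx":0,"wy":0,"wz":0}
    - {"dx":0.308,"dy":0.196,"dz":0.14,"wx":0,"wy":0,"wz":0}
    - {"dx":0.308,"dy":0.196,"dz":0.17,"wx":0,"wy":0,"wz":0}
    - {"dx":0.308,"dy":0.196,"dz":0.185,"wx":0,"wy":0,"wz":0}
    - {"dx":0.308,"dy":0.196,"dz":0.195,"wx":0,"wy":-1.6,"wz":0}
    - {"dx":0.308,"dy":0.196,"dz":0.197,"wx":0,"wy":-1.6,"wz":0}
    - {"dx":0.308,"dy":0.196,"dz":0.197,"wx":0,"wy":-1.6,"wz":0}

```text
time_s: 23.55
tcp_pos: [0.4265, 0.0558, 0.0107]
ee_rot: [[-0.999, -0.044, 0.029], [-0.044, 0.999, 0.002], [-0.029, 0.001, -1.0]]
wrist_force: [1.0, 0.4, 0.3]
gripper_width: 0.004
```

Call:
drive_tool:
  deltas:
    - {"dx":-0.007,"dy":0,"dz":0,"wx":0,"wy":0,"wz":0}
    - {"dx":-0.014,"dy":0,"dz":0,"wx":0,"wy":0,"wz":0}
    - {"dx":-0.02,"dy":0,"dz":0.0005,"wx":0,"wy":0,"wz":0}
    - {"dx":-0.025,"dy":0,"dz":0.0005,"wx":0,"wy":0,"wz":0}
    - {"dx":-0.029,"dy":0,"dz":0.001,"wx":0,"wy":0,"wz":0}
    - {"dx":-0.032,"dy":0,"dz":0.001,"wx":0,"wy":0,"wz":0}
    - {"dx":-0.034,"dy":0,"dz":0.001,"wx":0,"wy":0,"wz":0}
    - {"dx":-0.034,"dy":0,"dz":0.001,"wx":0,"wy":0,"wz":0}

```text
time_s: 24.35
tcp_pos: [0.4503, 0.0528, 0.008]
ee_rot: [[-0.999, -0.04, 0.006], [-0.04, 0.999, -0.007], [-0.006, -0.008, -1.0]]
wrist_force: [-19.0, 3.9, 15.9]
gripper_width: 0.005
```

Call:
drive_tool:
  deltas:
    - {"dx":0,"dy":0,"dz":-0.0015,"wx":0,"wy":-0.4,"wz":0}
    - {"dx":0,"dy":0,"dz":-0.003,"wx":0,"wy":-0.4,"wz":0}
    - {"dx":0,"dy":0,"dz":-0.003,"wx":0,"wy":-0.4,"wz":0}

```text
time_s: 24.65
tcp_pos: [0.4532, 0.0537, 0.0103]
ee_rot: [[-0.999, -0.04, 0.02], [-0.04, 0.999, -0.005], [-0.019, -0.006, -1.0]]
wrist_force: [-9.1, -1.2, -2.2]
gripper_width: 0.005
```

Call:
drive_tool:
  deltas:
    - {"dx":0.01,"dy":0,"dz":0,"wx":0,"wy":1,"wz":0}
    - {"dx":0.025,"dy":0,"dz":0,"wx":0,"wy":2,"wz":0}
    - {"dx":0.035,"dy":0,"dz":-0.03,"wx":0,"wy":2,"wz":0}
    - {"dx":0.035,"dy":0,"dz":-0.08,"wx":0,"wy":2,"wz":0}
    - {"dx":0.02,"dy":0,"dz":-0.13,"wx":0,"wy":2,"wz":0}
    - {"dx":0,"dy":-0.025,"dz":-0.17,"wx":0,"wy":2,"wz":0}
    - {"dx":-0.04,"dy":-0.05,"dz":-0.2,"wx":0,"wy":2,"wz":0}
    - {"dx":-0.08,"dy":-0.075,"dz":-0.2,"wx":0,"wy":2,"wz":0}
    - {"dx":-0.12,"dy":-0.1,"dz":-0.2,"wx":0,"wy":2,"wz":0}
    - {"dx":-0.16,"dy":-0.125,"dz":-0.2,"wx":0,"wy":2,"wz":0}
    - {"dx":-0.2,"dy":-0.15,"dz":-0.2,"wx":0,"wy":2,"wz":0}
    - {"dx":-0.24,"dy":-0.175,"dz":-0.2,"wx":0,"wy":2,"wz":0}
    - {"dx":-0.27,"dy":-0.2,"dz":-0.2,"wx":0,"wy":2,"wz":0}
    - {"dx":-0.275,"dy":-0.205,"dz":-0.2,"wx":0,"wy":2,"wz":0}
    - {"dx":-0.275,"dy":-0.205,"dz":-0.2,"wx":0,"wy":2,"wz":0}

```text
time_s: 26.15
tcp_pos: [0.7372, -0.1368, 0.2206]
ee_rot: [[-0.999, -0.042, -0.001], [-0.042, 0.999, 0.001], [0.001, 0.001, -1.0]]
wrist_force: [0.0, 0.1, -0.1]
gripper_width: 0.009
```

```bash
python3 - <<'E'
from h import *
s=r.sense(); E=Ext('wrist',s); print(s['tcp_pos'],s['ee_rot'].round(3), 'cam',np.linalg.inv(E)[:3,3])
save('wrist','w10.png');np.save('w10E.npy',E)
im=cv2.imread('pics/w10.png'); u,v=map(int,proj('wrist',[.667,-.139,.067],E)); print(u,v)
u=max(u,35);v=max(v,33)
cv2.imwrite('pics/w10z.png',cv2.resize(im[v-33:v+33,u-35:u+35],None,fx=9,fy=9,interpolation=cv2.INTER_CUBIC))
E
```

```text
[ 0.73715372 -0.13678738  0.2206193 ] [[-0.999 -0.042 -0.001]
 [-0.042  0.999  0.001]
 [ 0.001  0.001 -1.   ]] cam [ 0.66119606 -0.14018617  0.38458661]
313 113
```

View pics/w10z.png

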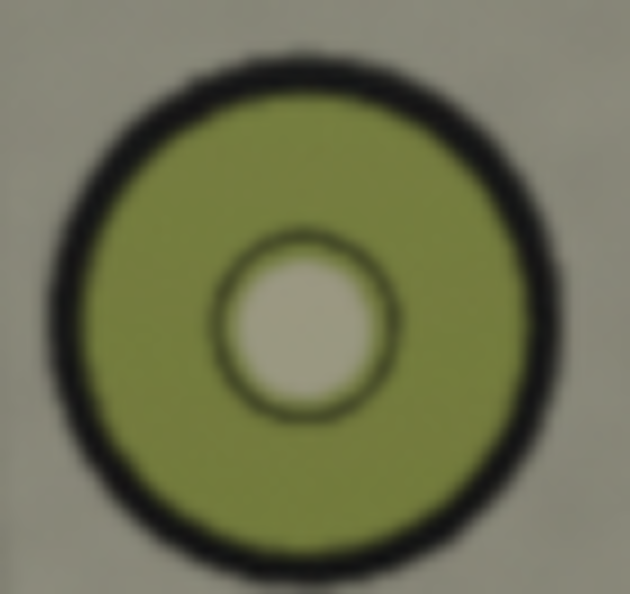

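View pics/w10.png

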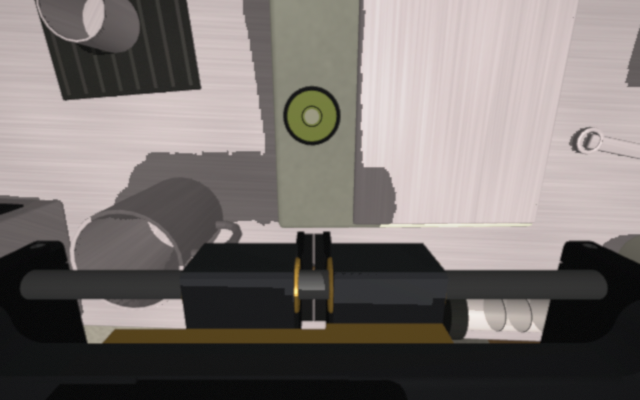

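The bubble is now centred to about 0.2 mm (ring and bubble both near (305,326) in the zoom). On to the key.

Call:
drive_tool:
  deltas:
    - {"dx":0.04,"dy":-0.025,"dz":-0.01,"wx":0,"wy":0,"wz":0}
    - {"dx":0.08,"dy":-0.05,"dz":-0.03,"wx":0,"wy":0,"wz":0}
    - {"dx":0.12,"dy":-0.075,"dz":-0.03,"wx":0,"wy":0,"wz":0}
    - {"dx":0.16,"dy":-0.1,"dz":-0.03,"wx":0,"wy":0,"wz":0}
    - {"dx":0.2,"dy":-0.125,"dz":-0.03,"wx":0,"wy":0,"wz":0}
    - {"dx":0.24,"dy":-0.15,"dz":-0.03,"wx":0,"wy":0,"wz":0}
    - {"dx":0.27,"dy":-0.175,"dz":-0.03,"wx":0,"wy":0,"wz":0}
    - {"dx":0.285,"dy":-0.181,"dz":-0.03,"wx":0,"wy":0,"wz":0}
    - {"dx":0.285,"dy":-0.181,"dz":-0.03,"wx":0,"wy":0,"wz":0}

```text
time_s: 27.1
tcp_pos: [0.4579, -0.3289, 0.2534]
ee_rot: [[-0.999, -0.042, 0.002], [-0.042, 0.999, -0.0], [-0.002, -0.0, -1.0]]
wrist_force: [0.9, 0.4, -0.3]
gripper_width: 0.003
```

```bash
python3 - <<'E'
from h import *
s=r.sense(); E=Ext('wrist',s); print(s['tcp_pos'],s['ee_rot'].round(3))
save('wrist','w11.png')
im=cv2.imread('pics/w11.png'); u,v=map(int,proj('wrist',[.395,-.333,.058],E)); print(u,v)
g=cv2.cvtColor(im,cv2.COLOR_BGR2GRAY); x0,y0=max(u-40,0),max(v-40,0)
m=(g[y0:v+40,x0:u+40]>170).astype(np.uint8)
for c in cv2.findContours(m,0,2)[0]:
    if cv2.contourArea(c)>100:
        (a,b),R=cv2.minEnclosingCircle(c); p=ray('wrist',a+x0,b+y0,.058,E); print(a+x0,b+y0,R,p, 'diam',2*R/315.6*(np.linalg.inv(E)[2,3]-.058)); delta([p[0],p[1],.068])
E
```

```text
[ 0.45785126 -0.32890609  0.25340174] [[-0.999 -0.042  0.002]
 [-0.042  0.999 -0.   ]
 [-0.002 -0.    -1.   ]]
311 118
280.55555534362793 101.0 6.521669387817383 [ 0.37785887 -0.36790785  0.058     ] diam 0.014842428294158622
delta [ 0.0834 -0.0357  0.185 ] f [-0.1 -0.1  0.4] tcp [ 0.4593 -0.3286  0.2532] t 27.15
```

View pics/w11.png

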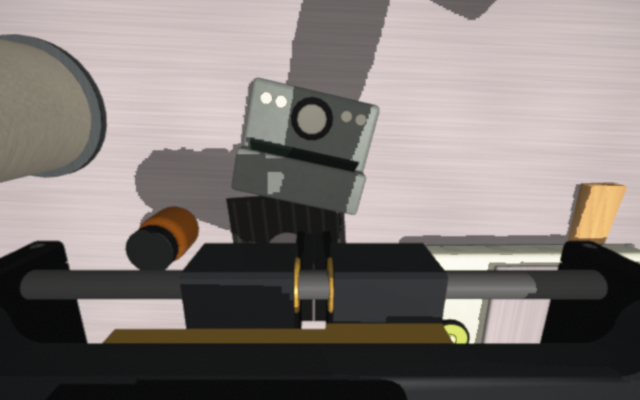

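The key centre is at (312,118), which matches the projected (0.395, -0.333). Go down to 12 mm above it.

Call:
drive_tool:
  deltas:
    - {"dx":0.02,"dy":0,"dz":0.03,"wx":0,"wy":0,"wz":0}
    - {"dx":0.045,"dy":0,"dz":0.07,"wx":0,"wy":0,"wz":0}
    - {"dx":0.064,"dy":-0.0015,"dz":0.11,"wx":0,"wy":0,"wz":0}
    - {"dx":0.064,"dy":-0.0015,"dz":0.14,"wx":0,"wy":0,"wz":0}
    - {"dx":0.064,"dy":-0.0015,"dz":0.165,"wx":0,"wy":0,"wz":0}
    - {"dx":0.064,"dy":-0.0015,"dz":0.178,"wx":0,"wy":0,"wz":0}
    - {"dx":0.064,"dy":-0.0015,"dz":0.183,"wx":0,"wy":0,"wz":0}
    - {"dx":0.064,"dy":-0.0015,"dz":0.183,"wx":0,"wy":0,"wz":0}

```text
time_s: 27.95
tcp_pos: [0.3969, -0.3327, 0.0686]
ee_rot: [[-0.999, -0.045, -0.001], [-0.045, 0.999, 0.0], [0.001, 0.0, -1.0]]
wrist_force: [-0.6, 0.1, 0.2]
gripper_width: 0.002
```

Call:
drive_tool:
  deltas:
    - {"dx":0,"dy":0,"dz":0.005,"wx":0,"wy":0,"wz":0}
    - {"dx":0,"dy":0,"dz":0.01,"wx":0,"wy":0,"wz":0}
    - {"dx":0,"dy":0,"dz":0.013,"wx":0,"wy":0,"wz":0}
    - {"dx":0,"dy":0,"dz":0.016,"wx":0,"wy":0,"wz":0}
    - {"dx":0,"dy":0,"dz":0.019,"wx":0,"wy":0,"wz":0}
    - {"dx":0,"dy":0,"dz":0.019,"wx":0,"wy":0,"wz":0}

```text
time_s: 28.55
tcp_pos: [0.3976, -0.3338, 0.0558]
ee_rot: [[-0.999, -0.046, 0.003], [-0.046, 0.999, -0.002], [-0.003, -0.003, -1.0]]
wrist_force: [-4.8, 11.9, 36.3]
gripper_width: 0.002
```

It stopped at z=0.056 with 36 N, so the shut finger pair (30 mm wide) is probably landing on the collar. Back off at once and use a single fingertip instead.

Call:
drive_tool:
  deltas:
    - {"dx":0,"dy":0,"dz":-0.01,"wx":0,"wy":0,"wz":0}
    - {"dx":0,"dy":0,"dz":-0.025,"wx":0,"wy":0,"wz":0}
    - {"dx":0,"dy":0,"dz":-0.06,"wx":0,"wy":0,"wz":0}
    - {"dx":0,"dy":0,"dz":-0.11,"wx":0,"wy":0,"wz":0}
    - {"dx":-0.03,"dy":0,"dz":-0.13,"wx":0,"wy":0,"wz":0}
    - {"dx":-0.05,"dy":0,"dz":-0.13,"wx":0,"wy":0,"wz":0}
    - {"dx":-0.05,"dy":0,"dz":-0.13,"wx":0,"wy":0,"wz":0}

```text
time_s: 29.25
tcp_pos: [0.448, -0.3315, 0.1807]
ee_rot: [[-0.999, -0.044, 0.002], [-0.044, 0.999, -0.001], [-0.002, -0.001, -1.0]]
wrist_force: [-0.7, 0.2, -0.7]
gripper_width: 0.006
```

```bash
python3 - <<'E'
from h import *
s=r.sense(); E=Ext('wrist',s); print(s['tcp_pos'])
save('wrist','w12.png');np.save('w12E.npy',E)
im=cv2.imread('pics/w12.png'); u,v=map(int,proj('wrist',[.395,-.333,.058],E)); print(u,v)
cv2.imwrite('pics/w12z.png',cv2.resize(im[max(v-60,0):v+70,u-80:u+80],None,fx=4.5,fy=4.5,interpolation=cv2.INTER_CUBIC))
E
```

```text
[ 0.44802481 -0.33149876  0.18074965]
314 133
```

View pics/w12z.png

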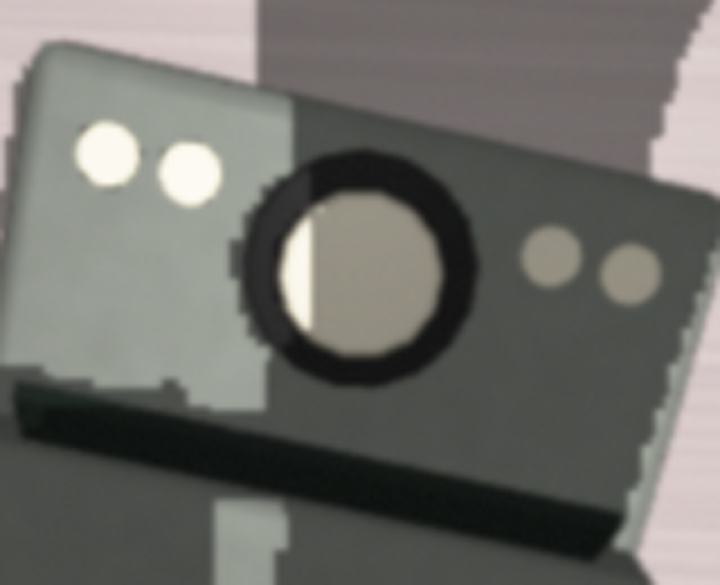

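Call:
drive_tool:
  deltas:
    - {"dx":0.02,"dy":0.02,"dz":0,"wx":0,"wy":0,"wz":0}
    - {"dx":0.04,"dy":0.04,"dz":0,"wx":0,"wy":0,"wz":0}
    - {"dx":0.053,"dy":0.052,"dz":0,"wx":0,"wy":0,"wz":0}
    - {"dx":0.053,"dy":0.052,"dz":0.0,"wx":0,"wy":0,"wz":0}
    - {"dx":0.053,"dy":0.052,"dz":0.03,"wx":0,"wy":0,"wz":0}
    - {"dx":0.053,"dy":0.052,"dz":0.06,"wx":0,"wy":0,"wz":0}
    - {"dx":0.053,"dy":0.052,"dz":0.085,"wx":0,"wy":0,"wz":0}
    - {"dx":0.053,"dy":0.052,"dz":0.105,"wx":0,"wy":0,"wz":0}
    - {"dx":0.053,"dy":0.052,"dz":0.115,"wx":0,"wy":0,"wz":0}
    - {"dx":0.053,"dy":0.052,"dz":0.115,"wx":0,"wy":0,"wz":0}
  gripper: 1.0

```text
time_s: 30.3
tcp_pos: [0.3899, -0.2818, 0.0637]
ee_rot: [[-0.999, -0.043, -0.003], [-0.043, 0.999, 0.001], [0.003, 0.001, -1.0]]
wrist_force: [0.3, -0.5, -0.4]
gripper_width: 0.833
```

```bash
python3 - <<'E'
from h import *
s=r.sense(); E=Ext('wrist',s); print(s['tcp_pos'],s['wrist_force'])
save('wrist','w13.png')
save('scene','s13.png')
cv2.imwrite('pics/s13z.png',cv2.resize(cv2.imread('pics/s13.png')[90:220,190:350],None,fx=4.5,fy=4.5,interpolation=cv2.INTER_CUBIC))
E
```

```text
[ 0.38987845 -0.28175333  0.06365923] [ 0.30964628 -0.46432892 -0.44369487]
```

View pics/s13z.png

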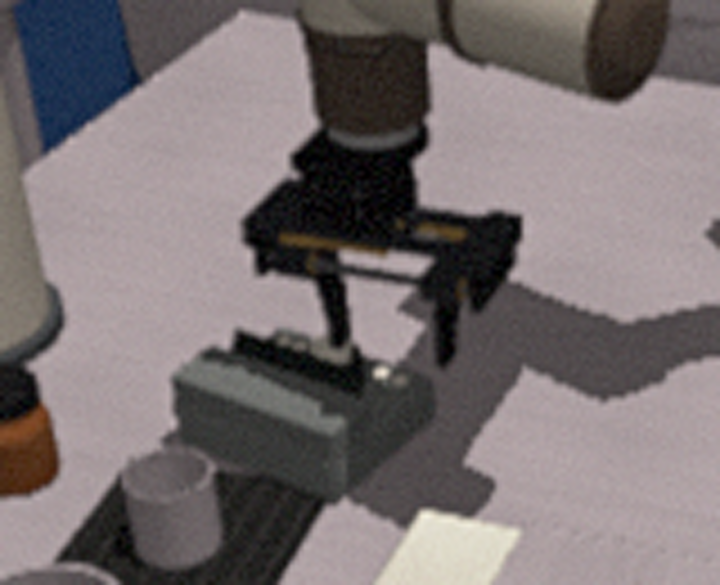

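Call:
drive_tool:
  deltas:
    - {"dx":-0.001,"dy":0,"dz":0,"wx":0,"wy":0,"wz":0}
    - {"dx":-0.001,"dy":0,"dz":0,"wx":0,"wy":0,"wz":0}
    - {"dx":-0.001,"dy":0,"dz":0,"wx":0,"wy":0,"wz":0}
    - {"dx":-0.001,"dy":0,"dz":0,"wx":0,"wy":0,"wz":0}
    - {"dx":-0.001,"dy":0,"dz":0.004,"wx":0,"wy":0,"wz":0}
    - {"dx":-0.001,"dy":0,"dz":0.007,"wx":0,"wy":0,"wz":0}
    - {"dx":-0.001,"dy":0,"dz":0.01,"wx":0,"wy":0,"wz":0}
    - {"dx":-0.001,"dy":0,"dz":0.01,"wx":0,"wy":0,"wz":0}

```text
time_s: 31.2
tcp_pos: [0.3924, -0.2819, 0.0562]
ee_rot: [[-0.999, -0.044, 0.001], [-0.044, 0.999, -0.001], [-0.001, -0.001, -1.0]]
wrist_force: [-1.6, 2.6, 11.4]
gripper_width: 1.002
```

```bash
python3 - <<'E'
from h import *
s=r.sense(); print(s['tcp_pos'],s['wrist_force'],s['moment'])
save('wrist','w14.png'); save('scene','s14.png')
cv2.imwrite('pics/s14z.png',cv2.resize(cv2.imread('pics/s14.png')[140:210,220:310],None,fx=8,fy=8,interpolation=cv2.INTER_CUBIC))
E
```

```text
[ 0.39239384 -0.28189241  0.05620952] [-1.55785465  2.5929159  11.42675222] [ 0.29321485  0.53862294 -0.12459525]
```

View pics/s14z.png

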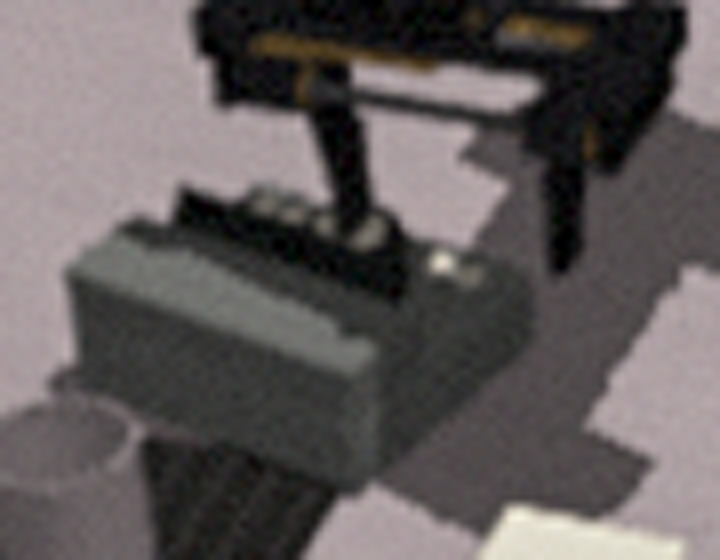

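View pics/w14.png

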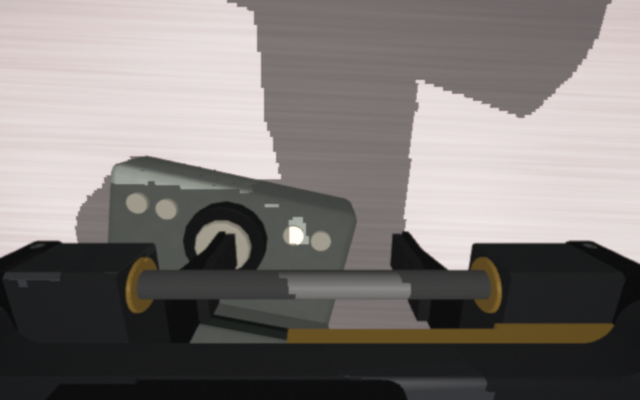

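Call:
drive_tool:
  deltas:
    - {"dx":0,"dy":0,"dz":0,"wx":0,"wy":0,"wz":0}
    - {"dx":0,"dy":0,"dz":0,"wx":0,"wy":0,"wz":0}
    - {"dx":0,"dy":0,"dz":0,"wx":0,"wy":0,"wz":0}
    - {"dx":0,"dy":0,"dz":0,"wx":0,"wy":0,"wz":0}

```text
time_s: 31.7
tcp_pos: [0.3924, -0.2819, 0.0562]
ee_rot: [[-0.999, -0.044, 0.001], [-0.044, 0.999, -0.001], [-0.001, -0.001, -1.0]]
wrist_force: [-1.2, 2.6, 11.4]
gripper_width: 0.996
```

```bash
python3 - <<'E'
from h import *
s=r.sense(); print(s['tcp_pos'],s['wrist_force'],s['moment'])
E
```

```text
[ 0.3924006  -0.28188289  0.05620803] [-1.18807192  2.60114649 11.42722852] [ 0.39094703  0.42674697 -0.13403422]
```

Call:
drive_tool:
  deltas:
    - {"dx":0,"dy":0,"dz":-0.002,"wx":0,"wy":0,"wz":0}
    - {"dx":0,"dy":0,"dz":-0.002,"wx":0,"wy":0,"wz":0}

```text
time_s: 31.9
tcp_pos: [0.3924, -0.2818, 0.0576]
ee_rot: [[-0.999, -0.044, 0.001], [-0.044, 0.999, -0.001], [-0.001, -0.001, -1.0]]
wrist_force: [0.1, 1.2, 4.1]
gripper_width: 0.999
```

Call:
drive_tool:
  deltas:
    - {"dx":0,"dy":0,"dz":-0.001,"wx":0,"wy":0,"wz":0}
    - {"dx":0,"dy":0,"dz":-0.001,"wx":0,"wy":0,"wz":0}

```text
time_s: 32.1
tcp_pos: [0.3924, -0.2818, 0.0582]
ee_rot: [[-0.999, -0.044, 0.001], [-0.044, 0.999, -0.0], [-0.001, -0.0, -1.0]]
wrist_force: [1.3, 0.8, 3.5]
gripper_width: 1.0
```

Call:
drive_tool:
  deltas:
    - {"dx":0,"dy":0,"dz":-0.001,"wx":0,"wy":0,"wz":0}
    - {"dx":0,"dy":0,"dz":-0.001,"wx":0,"wy":0,"wz":0}

```text
time_s: 32.3
tcp_pos: [0.3923, -0.2818, 0.0592]
ee_rot: [[-0.999, -0.044, 0.001], [-0.044, 0.999, -0.0], [-0.001, -0.0, -1.0]]
wrist_force: [2.4, -0.2, 3.2]
gripper_width: 0.994
```

Call:
drive_tool:
  deltas:
    - {"dx":0,"dy":0,"dz":-0.001,"wx":0,"wy":0,"wz":0}
    - {"dx":0,"dy":0,"dz":-0.001,"wx":0,"wy":0,"wz":0}

```text
time_s: 32.5
tcp_pos: [0.3923, -0.2818, 0.0602]
ee_rot: [[-0.999, -0.044, 0.001], [-0.044, 0.999, -0.0], [-0.001, -0.0, -1.0]]
wrist_force: [1.8, 0.2, 2.8]
gripper_width: 0.997
```

Call:
drive_tool:
  deltas:
    - {"dx":0,"dy":0,"dz":-0.001,"wx":0,"wy":0,"wz":0}
    - {"dx":0,"dy":0,"dz":-0.001,"wx":0,"wy":0,"wz":0}

```text
time_s: 32.7
tcp_pos: [0.3919, -0.2817, 0.0611]
ee_rot: [[-0.999, -0.043, 0.0], [-0.043, 0.999, -0.0], [-0.0, -0.0, -1.0]]
wrist_force: [1.3, 0.2, 2.2]
gripper_width: 1.003
```

Call:
drive_tool:
  deltas:
    - {"dx":0,"dy":0,"dz":-0.001,"wx":0,"wy":0,"wz":0}
    - {"dx":0,"dy":0,"dz":-0.001,"wx":0,"wy":0,"wz":0}

```text
time_s: 32.9
tcp_pos: [0.3915, -0.2816, 0.0619]
ee_rot: [[-0.999, -0.043, -0.001], [-0.043, 0.999, 0.0], [0.001, 0.0, -1.0]]
wrist_force: [0.7, -0.5, 1.5]
gripper_width: 1.002
```

Call:
drive_tool:
  deltas:
    - {"dx":0,"dy":0,"dz":-0.001,"wx":0,"wy":0,"wz":0}
    - {"dx":0,"dy":0,"dz":-0.001,"wx":0,"wy":0,"wz":0}

```text
time_s: 33.1
tcp_pos: [0.3906, -0.2812, 0.0625]
ee_rot: [[-0.999, -0.043, -0.002], [-0.043, 0.999, 0.001], [0.002, 0.001, -1.0]]
wrist_force: [0.4, 0.2, 0.7]
gripper_width: 0.997
```

Call:
drive_tool:
  deltas:
    - {"dx":0,"dy":0,"dz":-0.002,"wx":0,"wy":0,"wz":0}
    - {"dx":0,"dy":0,"dz":-0.002,"wx":0,"wy":0,"wz":0}

```text
time_s: 33.3
tcp_pos: [0.3913, -0.2815, 0.0649]
ee_rot: [[-0.999, -0.043, -0.001], [-0.043, 0.999, 0.0], [0.001, 0.0, -1.0]]
wrist_force: [0.3, 0.5, -1.1]
gripper_width: 0.999
```

The force now falls from about 5 N to 0 over z = 0.0565 to 0.063, so the travel was the full 6 mm: the key did go home against its stop. Next, the crate.

Call:
drive_tool:
  deltas:
    - {"dx":0,"dy":0,"dz":-0.05,"wx":0,"wy":0,"wz":0}
    - {"dx":-0.005,"dy":0.02,"dz":-0.1,"wx":0,"wy":0,"wz":0}
    - {"dx":-0.01,"dy":0.06,"dz":-0.14,"wx":0,"wy":0,"wz":-5}
    - {"dx":-0.015,"dy":0.1,"dz":-0.17,"wx":0,"wy":0,"wz":-12}
    - {"dx":-0.02,"dy":0.14,"dz":-0.2,"wx":0,"wy":0,"wz":-20}
    - {"dx":-0.03,"dy":0.18,"dz":-0.23,"wx":0,"wy":0,"wz":-28}
    - {"dx":-0.035,"dy":0.22,"dz":-0.26,"wx":0,"wy":0,"wz":-36}
    - {"dx":-0.04,"dy":0.26,"dz":-0.28,"wx":0,"wy":0,"wz":-44}
    - {"dx":-0.045,"dy":0.3,"dz":-0.295,"wx":0,"wy":0,"wz":-52}
    - {"dx":-0.05,"dy":0.34,"dz":-0.295,"wx":0,"wy":0,"wz":-60}
    - {"dx":-0.06,"dy":0.38,"dz":-0.295,"wx":0,"wy":0,"wz":-68}
    - {"dx":-0.065,"dy":0.42,"dz":-0.295,"wx":0,"wy":0,"wz":-76}
    - {"dx":-0.07,"dy":0.46,"dz":-0.295,"wx":0,"wy":0,"wz":-84}
    - {"dx":-0.075,"dy":0.5,"dz":-0.295,"wx":0,"wy":0,"wz":-89.2}
    - {"dx":-0.085,"dy":0.54,"dz":-0.295,"wx":0,"wy":0,"wz":-89.2}
    - {"dx":-0.09,"dy":0.58,"dz":-0.295,"wx":0,"wy":0,"wz":-89.2}
    - {"dx":-0.097,"dy":0.62,"dz":-0.295,"wx":0,"wy":0,"wz":-89.2}
    - {"dx":-0.097,"dy":0.644,"dz":-0.295,"wx":0,"wy":0,"wz":-89.2}
    - {"dx":-0.097,"dy":0.644,"dz":-0.295,"wx":0,"wy":0,"wz":-89.2}
  gripper: 0.6

```text
time_s: 35.2
tcp_pos: [0.4602, 0.3685, 0.3578]
ee_rot: [[0.032, -0.999, -0.003], [-0.999, -0.032, -0.002], [0.002, 0.003, -1.0]]
wrist_force: [0.0, 0.2, -0.7]
gripper_width: 0.596
```

```bash
python3 - <<'E'
from h import *
s=r.sense(); E=Ext('wrist',s); print(s['tcp_pos'],s['ee_rot'].round(3),s['joints'].round(1))
save('wrist','w15.png');np.save('w15E.npy',E); im=cv2.imread('pics/w15.png')
hsv=cv2.cvtColor(im,cv2.COLOR_BGR2HSV); 
for p in [(0.5525,0.3543),(0.4876,0.415),(0.4286,0.3506),(0.3673,0.2866)]: print(proj('wrist',[*p,.15],E).round(0))
E
```

```text
[0.46021853 0.36847208 0.3578038 ] [[ 0.032 -0.999 -0.003]
 [-0.999 -0.032 -0.002]
 [ 0.002  0.003 -1.   ]] [ 54.4  15.3   9.7  -0.  -84.6 -52.5]
[236. 159.]
[290. 210.]
[341. 160.]
[398. 105.]
```

View pics/w15.png

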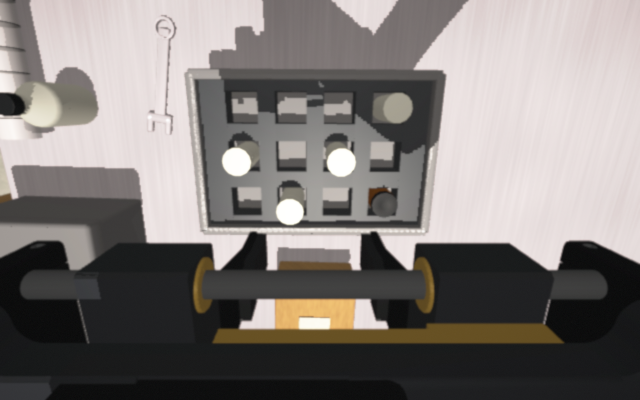

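```bash
python3 - <<'E'
from h import *
E=np.load('w15E.npy'); im=cv2.imread('pics/w15.png'); g=cv2.cvtColor(im,cv2.COLOR_BGR2GRAY); sat=cv2.cvtColor(im,cv2.COLOR_BGR2HSV)[...,1]
out=[]
for (u,v,t) in [(236,161,200),(290,211,200),(341,162,200),(398,108,125)]:
    m=np.zeros_like(g); m[v-24:v+24,u-24:u+24]=(g[v-24:v+24,u-24:u+24]>t)*255
    c=max(cv2.findContours(m,0,2)[0],key=cv2.contourArea); (a,b),R=cv2.minEnclosingCircle(c)
    p=ray('wrist',a,b,.15,E); print((round(a,1),round(b,1)),'R',round(R,1),p.round(4),'diam mm',2*R/315.6*371)
    out.append(p[:2])
Q=np.array(out); L=np.array([(93,0),(31,62),(-31,0),(-93,-62)])/1e3
qc,lc=Q.mean(0),L.mean(0); a=Q-qc;b=L-lc; th=np.arctan2((b[:,0]*a[:,1]-b[:,1]*a[:,0]).sum(),(a*b).sum())
Rm=np.array([[np.cos(th),-np.sin(th)],[np.sin(th),np.cos(th)]]); print('yaw',np.degrees(th),'crate',qc-Rm@lc,'res',(a-(Rm@b.T).T).round(4).tolist())
cr=[ray('wrist',*q,.12,E).round(4)[:2].tolist() for q in [(189,70),(444,71),(430,233),(201,233)]]; print('rim corners',cr)
E
```

```text
(236.0, 161.5) R 14.6 [0.5524 0.3567 0.15  ] diam mm 34.333209520057125
(289.2, 212.0) R 13.8 [0.4888 0.4179 0.15  ] diam mm 32.367515020044124
(341.0, 162.1) R 14.4 [0.428  0.3535 0.15  ] diam mm 33.94675943788013
(397.1, 107.5) R 15.4 [0.368  0.2893 0.15  ] diam mm 36.2140292178542
yaw 1.631639177912667 crate [0.45930289 0.35434734] res [[0.0002, -0.0003], [0.0003, 0.0007], [-0.0003, 0.0001], [-0.0001, -0.0004]]
rim corners [[0.6112, 0.2544], [0.3089, 0.2458], [0.2976, 0.4524], [0.611, 0.462]]
```

Call:
drive_tool:
  deltas:
    - {"dx":0.005,"dy":-0.04,"dz":0.02,"wx":0,"wy":0,"wz":0}
    - {"dx":0.0147,"dy":-0.08,"dz":0.05,"wx":0,"wy":0,"wz":0}
    - {"dx":0.0147,"dy":-0.0917,"dz":0.09,"wx":0,"wy":0,"wz":0}
    - {"dx":0.0147,"dy":-0.0917,"dz":0.13,"wx":0,"wy":0,"wz":0}
    - {"dx":0.0147,"dy":-0.0917,"dz":0.16,"wx":0,"wy":0,"wz":0}
    - {"dx":0.0147,"dy":-0.0917,"dz":0.19,"wx":0,"wy":0,"wz":0}
    - {"dx":0.0147,"dy":-0.0917,"dz":0.215,"wx":0,"wy":0,"wz":0}
    - {"dx":0.0147,"dy":-0.0917,"dz":0.23,"wx":0,"wy":0,"wz":0}
    - {"dx":0.0147,"dy":-0.0917,"dz":0.24,"wx":0,"wy":0,"wz":0}
    - {"dx":0.0147,"dy":-0.0917,"dz":0.243,"wx":0,"wy":0,"wz":0}
    - {"dx":0.0147,"dy":-0.0917,"dz":0.243,"wx":0,"wy":0,"wz":0}

```text
time_s: 36.35
tcp_pos: [0.5531, 0.3536, 0.1175]
ee_rot: [[0.029, -1.0, 0.0], [-1.0, -0.029, 0.0], [-0.0, -0.0, -1.0]]
wrist_force: [0.9, 0.4, -0.2]
gripper_width: 0.6
```

Call:
drive_tool:
  deltas:
    - {"dx":0,"dy":0,"dz":0,"wx":0,"wy":0,"wz":0}
    - {"dx":0,"dy":0,"dz":0,"wx":0,"wy":0,"wz":0}
    - {"dx":0,"dy":0,"dz":0,"wx":0,"wy":0,"wz":0}
    - {"dx":0,"dy":0,"dz":0,"wx":0,"wy":0,"wz":0}
    - {"dx":0,"dy":0,"dz":0,"wx":0,"wy":0,"wz":0}
  gripper: 0.2

```text
time_s: 36.85
tcp_pos: [0.5531, 0.3542, 0.1177]
ee_rot: [[0.03, -1.0, 0.001], [-1.0, -0.03, 0.001], [-0.001, -0.001, -1.0]]
wrist_force: [-0.7, 0.2, 1.5]
gripper_width: 0.383
```

Call:
drive_tool:
  deltas:
    - {"dx":0,"dy":0,"dz":-0.02,"wx":0,"wy":0,"wz":0}
    - {"dx":0,"dy":0,"dz":-0.05,"wx":0,"wy":0,"wz":0}
    - {"dx":0,"dy":0,"dz":-0.09,"wx":0,"wy":0,"wz":0}
    - {"dx":0.02,"dy":-0.01,"dz":-0.1,"wx":0,"wy":0,"wz":0}
    - {"dx":0.05,"dy":-0.025,"dz":-0.1,"wx":0,"wy":0,"wz":0}
    - {"dx":0.09,"dy":-0.045,"dz":-0.1,"wx":0,"wy":0,"wz":0}
    - {"dx":0.13,"dy":-0.065,"dz":-0.1,"wx":0,"wy":0,"wz":0}
    - {"dx":0.17,"dy":-0.085,"dz":-0.1,"wx":0,"wy":0,"wz":0}
    - {"dx":0.21,"dy":-0.105,"dz":-0.1,"wx":0,"wy":0,"wz":0}
    - {"dx":0.25,"dy":-0.125,"dz":-0.1,"wx":0,"wy":0,"wz":0}
    - {"dx":0.285,"dy":-0.14,"dz":-0.1,"wx":0,"wy":0,"wz":0}
    - {"dx":0.31,"dy":-0.153,"dz":-0.1,"wx":0,"wy":0,"wz":0}
    - {"dx":0.319,"dy":-0.1575,"dz":-0.08,"wx":0,"wy":0,"wz":0}
    - {"dx":0.319,"dy":-0.1575,"dz":-0.055,"wx":0,"wy":0,"wz":0}
    - {"dx":0.319,"dy":-0.1575,"dz":-0.035,"wx":0,"wy":0,"wz":0}
    - {"dx":0.319,"dy":-0.1575,"dz":-0.02,"wx":0,"wy":0,"wz":0}
    - {"dx":0.319,"dy":-0.1575,"dz":-0.012,"wx":0,"wy":0,"wz":0}
    - {"dx":0.319,"dy":-0.1575,"dz":-0.008,"wx":0,"wy":0,"wz":0}
    - {"dx":0.319,"dy":-0.1575,"dz":-0.006,"wx":0,"wy":0,"wz":0}
    - {"dx":0.319,"dy":-0.1575,"dz":-0.006,"wx":0,"wy":0,"wz":0}

```text
time_s: 38.85
tcp_pos: [0.7202, 0.0399, 0.1239]
ee_rot: [[0.03, -1.0, 0.001], [-1.0, -0.03, 0.0], [-0.0, -0.001, -1.0]]
wrist_force: [0.7, -0.4, -0.7]
gripper_width: 0.385
```

```bash
python3 - <<'E'
from h import *
s=r.sense(); print(s['tcp_pos'],s['wrist_force'])
save('top','t16.png');save('scene','s16.png')
a=cv2.resize(cv2.imread('pics/s16.png')[130:290,230:420],None,fx=2.1,fy=2.1,interpolation=cv2.INTER_CUBIC)
b=cv2.resize(cv2.imread('pics/t16.png')[100:260,230:420],None,fx=2.1,fy=2.1,interpolation=cv2.INTER_CUBIC)
cv2.imwrite('pics/z16.png',np.hstack([a,b]))
E
```

```text
[0.7201595  0.0399354  0.12386389] [ 0.67964293 -0.38011282 -0.74182865]
```

View pics/z16.png

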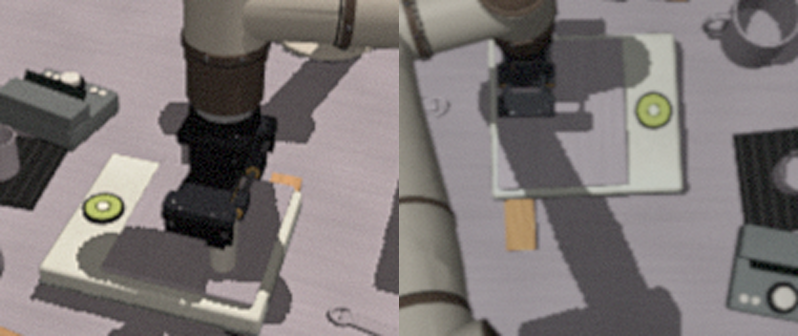

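Call:
drive_tool:
  deltas:
    - {"dx":0,"dy":0,"dz":0.001,"wx":0,"wy":0,"wz":0}
    - {"dx":0,"dy":0,"dz":0.0015,"wx":0,"wy":0,"wz":0}
    - {"dx":0,"dy":0,"dz":0.0015,"wx":0,"wy":0,"wz":0}

```text
time_s: 39.25
tcp_pos: [0.7203, 0.0398, 0.1232]
ee_rot: [[0.03, -1.0, 0.002], [-1.0, -0.03, 0.0], [-0.0, -0.002, -1.0]]
wrist_force: [-1.1, 0.3, 4.9]
gripper_width: 0.384
```

Call:
drive_tool:
  deltas:
    - {"dx":0,"dy":0,"dz":-0.0005,"wx":0,"wy":0,"wz":0}
    - {"dx":0,"dy":0,"dz":-0.0005,"wx":0,"wy":0,"wz":0}
    - {"dx":0,"dy":0,"dz":-0.0005,"wx":0,"wy":0,"wz":0}
    - {"dx":0,"dy":0,"dz":-0.005,"wx":0,"wy":0,"wz":0}
    - {"dx":0,"dy":0,"dz":-0.025,"wx":0,"wy":0,"wz":0}
    - {"dx":0,"dy":0,"dz":-0.06,"wx":0,"wy":0,"wz":0}
    - {"dx":0,"dy":0,"dz":-0.1,"wx":0,"wy":0,"wz":0}
    - {"dx":-0.03,"dy":0.015,"dz":-0.1,"wx":0,"wy":0,"wz":0}
    - {"dx":-0.07,"dy":0.04,"dz":-0.1,"wx":0,"wy":0,"wz":0}
    - {"dx":-0.11,"dy":0.065,"dz":-0.1,"wx":0,"wy":0,"wz":0}
    - {"dx":-0.15,"dy":0.09,"dz":-0.1,"wx":0,"wy":0,"wz":0}
    - {"dx":-0.19,"dy":0.11,"dz":-0.1,"wx":0,"wy":0,"wz":0}
    - {"dx":-0.23,"dy":0.13,"dz":-0.1,"wx":0,"wy":0,"wz":0}
    - {"dx":-0.27,"dy":0.155,"dz":-0.1,"wx":0,"wy":0,"wz":0}
    - {"dx":-0.31,"dy":0.18,"dz":-0.1,"wx":0,"wy":0,"wz":0}
    - {"dx":-0.35,"dy":0.2,"dz":-0.1,"wx":0,"wy":0,"wz":0}
    - {"dx":-0.375,"dy":0.215,"dz":-0.1,"wx":0,"wy":0,"wz":0}
    - {"dx":-0.385,"dy":0.22,"dz":-0.1,"wx":0,"wy":0,"wz":0}
    - {"dx":-0.385,"dy":0.22,"dz":-0.1,"wx":0,"wy":0,"wz":0}
  gripper: 0.6

```text
time_s: 41.15
tcp_pos: [0.4878, 0.4192, 0.2215]
ee_rot: [[0.032, -0.999, 0.0], [-0.999, -0.032, -0.0], [0.0, -0.0, -1.0]]
wrist_force: [0.6, -1.1, 0.3]
gripper_width: 0.599
```

```bash
python3 - <<'E'
from h import *
save('top','t17.png')
cv2.imwrite('pics/z17.png',cv2.resize(cv2.imread('pics/t17.png')[100:270,140:430],None,fx=2.7,fy=2.7,interpolation=cv2.INTER_CUBIC))
delta([.4888,.4179,.117],271.8)
E
```

```text
rotvec [ 0.01 -0.02 -0.07]
delta [ 0.0002 -0.0004  0.1045] f [0.5 0.4 0.5] tcp [0.4884 0.4181 0.2215] t 41.2
```

View pics/z17.png

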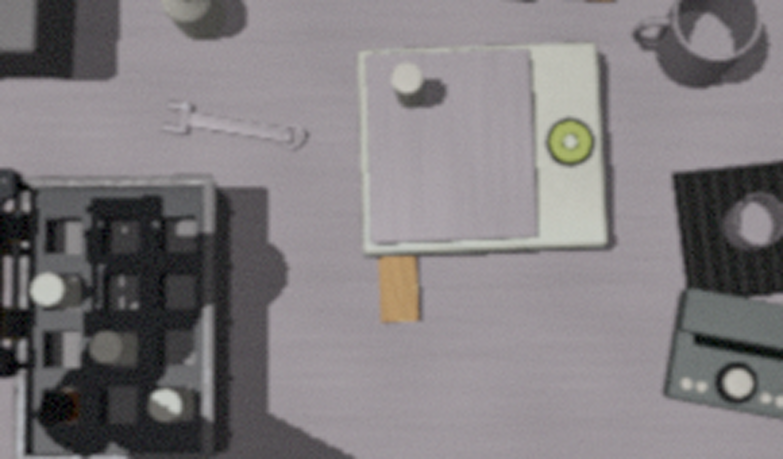

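Bottle 1 stands on the pan at (408,78) in the zoom and the bubble still looks centred. Descend on bottle 2.

Call:
drive_tool:
  deltas:
    - {"dx":0,"dy":0,"dz":0.03,"wx":0,"wy":0,"wz":0}
    - {"dx":0,"dy":0,"dz":0.055,"wx":0,"wy":0,"wz":0}
    - {"dx":0,"dy":0,"dz":0.08,"wx":0,"wy":0,"wz":0}
    - {"dx":0,"dy":0,"dz":0.095,"wx":0,"wy":0,"wz":0}
    - {"dx":0,"dy":0,"dz":0.102,"wx":0,"wy":0,"wz":0}
    - {"dx":0,"dy":0,"dz":0.104,"wx":0,"wy":0,"wz":0}
    - {"dx":0,"dy":0,"dz":0.104,"wx":0,"wy":0,"wz":0}

```text
time_s: 41.9
tcp_pos: [0.4893, 0.4177, 0.1182]
ee_rot: [[0.029, -1.0, 0.001], [-1.0, -0.029, 0.001], [-0.001, -0.001, -1.0]]
wrist_force: [-0.4, 0.2, -0.4]
gripper_width: 0.602
```

Call:
drive_tool:
  deltas:
    - {"dx":0,"dy":0,"dz":0,"wx":0,"wy":0,"wz":0}
    - {"dx":0,"dy":0,"dz":0,"wx":0,"wy":0,"wz":0}
    - {"dx":0,"dy":0,"dz":0,"wx":0,"wy":0,"wz":0}
    - {"dx":0,"dy":0,"dz":0,"wx":0,"wy":0,"wz":0}
    - {"dx":0,"dy":0,"dz":0,"wx":0,"wy":0,"wz":0}
  gripper: 0.2

```text
time_s: 42.4
tcp_pos: [0.4886, 0.4183, 0.1182]
ee_rot: [[0.03, -1.0, 0.001], [-1.0, -0.03, 0.001], [-0.001, -0.001, -1.0]]
wrist_force: [-0.9, 0.1, 2.4]
gripper_width: 0.386
```

Call:
drive_tool:
  deltas:
    - {"dx":0,"dy":0,"dz":-0.02,"wx":0,"wy":0,"wz":0}
    - {"dx":0,"dy":0,"dz":-0.05,"wx":0,"wy":0,"wz":0}
    - {"dx":0,"dy":0,"dz":-0.09,"wx":0,"wy":0,"wz":0}
    - {"dx":0.02,"dy":-0.01,"dz":-0.12,"wx":0,"wy":0,"wz":0}
    - {"dx":0.05,"dy":-0.025,"dz":-0.12,"wx":0,"wy":0,"wz":0}
    - {"dx":0.09,"dy":-0.042,"dz":-0.12,"wx":0,"wy":0,"wz":0}
    - {"dx":0.13,"dy":-0.06,"dz":-0.12,"wx":0,"wy":0,"wz":0}
    - {"dx":0.17,"dy":-0.08,"dz":-0.12,"wx":0,"wy":0,"wz":0}
    - {"dx":0.21,"dy":-0.098,"dz":-0.12,"wx":0,"wy":0,"wz":0}
    - {"dx":0.25,"dy":-0.116,"dz":-0.12,"wx":0,"wy":0,"wz":0}
    - {"dx":0.29,"dy":-0.134,"dz":-0.12,"wx":0,"wy":0,"wz":0}
    - {"dx":0.33,"dy":-0.153,"dz":-0.12,"wx":0,"wy":0,"wz":0}
    - {"dx":0.37,"dy":-0.171,"dz":-0.12,"wx":0,"wy":0,"wz":0}
    - {"dx":0.41,"dy":-0.19,"dz":-0.12,"wx":0,"wy":0,"wz":0}
    - {"dx":0.44,"dy":-0.204,"dz":-0.12,"wx":0,"wy":0,"wz":0}
    - {"dx":0.46,"dy":-0.213,"dz":-0.12,"wx":0,"wy":0,"wz":0}
    - {"dx":0.47,"dy":-0.2175,"dz":-0.11,"wx":0,"wy":0,"wz":0}
    - {"dx":0.47,"dy":-0.2175,"dz":-0.09,"wx":0,"wy":0,"wz":0}
    - {"dx":0.47,"dy":-0.2175,"dz":-0.07,"wx":0,"wy":0,"wz":0}
    - {"dx":0.47,"dy":-0.2175,"dz":-0.05,"wx":0,"wy":0,"wz":0}

```text
time_s: 44.4
tcp_pos: [0.719, -0.0446, 0.1656]
ee_rot: [[0.03, -1.0, -0.002], [-1.0, -0.03, 0.001], [-0.001, 0.002, -1.0]]
wrist_force: [0.0, -0.6, -0.8]
gripper_width: 0.378
```

Call:
drive_tool:
  deltas:
    - {"dx":0,"dy":0,"dz":0.02,"wx":0,"wy":0,"wz":0}
    - {"dx":0,"dy":0,"dz":0.032,"wx":0,"wy":0,"wz":0}
    - {"dx":0,"dy":0,"dz":0.04,"wx":0,"wy":0,"wz":0}
    - {"dx":0,"dy":0,"dz":0.043,"wx":0,"wy":0,"wz":0}
    - {"dx":0,"dy":0,"dz":0.0445,"wx":0,"wy":0,"wz":0}
    - {"dx":0,"dy":0,"dz":0.0445,"wx":0,"wy":0,"wz":0}

```text
time_s: 45.0
tcp_pos: [0.7203, -0.0452, 0.124]
ee_rot: [[0.03, -1.0, 0.002], [-1.0, -0.03, 0.0], [-0.0, -0.002, -1.0]]
wrist_force: [0.6, 0.3, 0.5]
gripper_width: 0.381
```

Call:
drive_tool:
  deltas:
    - {"dx":0,"dy":0,"dz":0.001,"wx":0,"wy":0,"wz":0}
    - {"dx":0,"dy":0,"dz":0.001,"wx":0,"wy":0,"wz":0}

```text
time_s: 45.2
tcp_pos: [0.7205, -0.0454, 0.1237]
ee_rot: [[0.03, -1.0, 0.003], [-1.0, -0.03, -0.0], [0.0, -0.003, -1.0]]
wrist_force: [-0.6, 0.8, 3.3]
gripper_width: 0.381
```

Call:
drive_tool:
  deltas:
    - {"dx":0,"dy":0,"dz":-0.0005,"wx":0,"wy":0,"wz":0}
    - {"dx":0,"dy":0,"dz":-0.0005,"wx":0,"wy":0,"wz":0}
    - {"dx":0,"dy":0,"dz":-0.0005,"wx":0,"wy":0,"wz":0}
    - {"dx":0,"dy":0,"dz":-0.005,"wx":0,"wy":0,"wz":0}
    - {"dx":0,"dy":0,"dz":-0.025,"wx":0,"wy":0,"wz":0}
    - {"dx":0,"dy":0,"dz":-0.06,"wx":0,"wy":0,"wz":0}
    - {"dx":0,"dy":0,"dz":-0.1,"wx":0,"wy":0,"wz":0}
    - {"dx":-0.03,"dy":0.02,"dz":-0.1,"wx":0,"wy":0,"wz":0}
    - {"dx":-0.07,"dy":0.048,"dz":-0.1,"wx":0,"wy":0,"wz":0}
    - {"dx":-0.11,"dy":0.075,"dz":-0.1,"wx":0,"wy":0,"wz":0}
    - {"dx":-0.15,"dy":0.103,"dz":-0.1,"wx":0,"wy":0,"wz":0}
    - {"dx":-0.19,"dy":0.13,"dz":-0.1,"wx":0,"wy":0,"wz":0}
    - {"dx":-0.23,"dy":0.158,"dz":-0.1,"wx":0,"wy":0,"wz":0}
    - {"dx":-0.27,"dy":0.186,"dz":-0.1,"wx":0,"wy":0,"wz":0}
    - {"dx":-0.31,"dy":0.213,"dz":-0.1,"wx":0,"wy":0,"wz":0}
    - {"dx":-0.35,"dy":0.24,"dz":-0.1,"wx":0,"wy":0,"wz":0}
    - {"dx":-0.385,"dy":0.265,"dz":-0.1,"wx":0,"wy":0,"wz":0}
    - {"dx":-0.4075,"dy":0.28,"dz":-0.1,"wx":0,"wy":0,"wz":0}
    - {"dx":-0.4075,"dy":0.28,"dz":-0.1,"wx":0,"wy":0,"wz":0}
  gripper: 0.6

```text
time_s: 47.1
tcp_pos: [0.4262, 0.3564, 0.2224]
ee_rot: [[0.034, -0.999, 0.0], [-0.999, -0.034, 0.001], [-0.001, -0.001, -1.0]]
wrist_force: [0.5, -1.3, 0.7]
gripper_width: 0.602
```

```bash
python3 - <<'E'
from h import *
save('top','t18.png')
cv2.imwrite('pics/z18.png',cv2.resize(cv2.imread('pics/t18.png')[100:270,140:430],None,fx=2.7,fy=2.7,interpolation=cv2.INTER_CUBIC))
delta([.428,.3535,.118],271.7)
E
```

```text
rotvec [-0.02  0.02  0.16]
delta [ 0.0016 -0.0009  0.1044] f [ 0.4 -0.6  1.4] tcp [0.427  0.355  0.2224] t 47.15
```

View pics/z18.png

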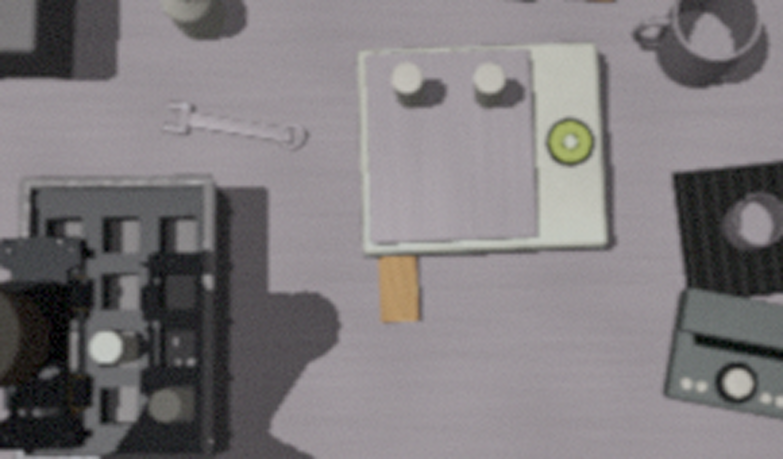

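Two bottles stand on the pan, and the wedge and bubble are unchanged. Bottle 3 next.

Call:
drive_tool:
  deltas:
    - {"dx":0,"dy":0,"dz":0.03,"wx":0,"wy":0,"wz":0}
    - {"dx":0,"dy":0,"dz":0.055,"wx":0,"wy":0,"wz":0}
    - {"dx":0,"dy":0,"dz":0.08,"wx":0,"wy":0,"wz":0}
    - {"dx":0,"dy":0,"dz":0.095,"wx":0,"wy":0,"wz":0}
    - {"dx":0,"dy":0,"dz":0.102,"wx":0,"wy":0,"wz":0}
    - {"dx":0,"dy":0,"dz":0.104,"wx":0,"wy":0,"wz":0}
    - {"dx":0,"dy":0,"dz":0.104,"wx":0,"wy":0,"wz":0}

```text
time_s: 47.85
tcp_pos: [0.4285, 0.3537, 0.1186]
ee_rot: [[0.029, -1.0, 0.001], [-1.0, -0.029, 0.001], [-0.001, -0.001, -1.0]]
wrist_force: [0.4, -0.3, -0.3]
gripper_width: 0.6
```

Call:
drive_tool:
  deltas:
    - {"dx":0,"dy":0,"dz":0,"wx":0,"wy":0,"wz":0}
    - {"dx":0,"dy":0,"dz":0,"wx":0,"wy":0,"wz":0}
    - {"dx":0,"dy":0,"dz":0,"wx":0,"wy":0,"wz":0}
    - {"dx":0,"dy":0,"dz":0,"wx":0,"wy":0,"wz":0}
    - {"dx":0,"dy":0,"dz":0,"wx":0,"wy":0,"wz":0}
  gripper: 0.2

```text
time_s: 48.35
tcp_pos: [0.428, 0.354, 0.1186]
ee_rot: [[0.03, -1.0, 0.001], [-1.0, -0.03, 0.001], [-0.001, -0.001, -1.0]]
wrist_force: [-0.9, 0.1, 2.5]
gripper_width: 0.383
```

Call:
drive_tool:
  deltas:
    - {"dx":0,"dy":0,"dz":-0.02,"wx":0,"wy":0,"wz":0}
    - {"dx":0,"dy":0,"dz":-0.05,"wx":0,"wy":0,"wz":0}
    - {"dx":0,"dy":0,"dz":-0.09,"wx":0,"wy":0,"wz":0}
    - {"dx":0.02,"dy":-0.01,"dz":-0.12,"wx":0,"wy":0,"wz":0}
    - {"dx":0.05,"dy":-0.02,"dz":-0.12,"wx":0,"wy":0,"wz":0}
    - {"dx":0.09,"dy":-0.037,"dz":-0.12,"wx":0,"wy":0,"wz":0}
    - {"dx":0.13,"dy":-0.053,"dz":-0.12,"wx":0,"wy":0,"wz":0}
    - {"dx":0.17,"dy":-0.07,"dz":-0.12,"wx":0,"wy":0,"wz":0}
    - {"dx":0.21,"dy":-0.086,"dz":-0.12,"wx":0,"wy":0,"wz":0}
    - {"dx":0.25,"dy":-0.102,"dz":-0.12,"wx":0,"wy":0,"wz":0}
    - {"dx":0.29,"dy":-0.118,"dz":-0.12,"wx":0,"wy":0,"wz":0}
    - {"dx":0.33,"dy":-0.135,"dz":-0.12,"wx":0,"wy":0,"wz":0}
    - {"dx":0.365,"dy":-0.15,"dz":-0.12,"wx":0,"wy":0,"wz":0}
    - {"dx":0.39,"dy":-0.16,"dz":-0.12,"wx":0,"wy":0,"wz":0}
    - {"dx":0.404,"dy":-0.165,"dz":-0.11,"wx":0,"wy":0,"wz":0}
    - {"dx":0.404,"dy":-0.165,"dz":-0.09,"wx":0,"wy":0,"wz":0}
    - {"dx":0.404,"dy":-0.165,"dz":-0.07,"wx":0,"wy":0,"wz":0}
    - {"dx":0.404,"dy":-0.165,"dz":-0.05,"wx":0,"wy":0,"wz":0}

```text
time_s: 50.15
tcp_pos: [0.6039, -0.0448, 0.1662]
ee_rot: [[0.029, -1.0, -0.001], [-1.0, -0.029, 0.0], [-0.0, 0.001, -1.0]]
wrist_force: [-0.5, 0.8, -0.8]
gripper_width: 0.38
```

Call:
drive_tool:
  deltas:
    - {"dx":0,"dy":0,"dz":0.02,"wx":0,"wy":0,"wz":0}
    - {"dx":0,"dy":0,"dz":0.032,"wx":0,"wy":0,"wz":0}
    - {"dx":0,"dy":0,"dz":0.04,"wx":0,"wy":0,"wz":0}
    - {"dx":0,"dy":0,"dz":0.043,"wx":0,"wy":0,"wz":0}
    - {"dx":0,"dy":0,"dz":0.0445,"wx":0,"wy":0,"wz":0}
    - {"dx":0,"dy":0,"dz":0.045,"wx":0,"wy":0,"wz":0}

```text
time_s: 50.75
tcp_pos: [0.6049, -0.0452, 0.1241]
ee_rot: [[0.03, -1.0, 0.001], [-1.0, -0.03, -0.0], [0.0, -0.001, -1.0]]
wrist_force: [-1.4, 0.5, 4.0]
gripper_width: 0.383
```

Call:
drive_tool:
  deltas:
    - {"dx":0,"dy":0,"dz":-0.0005,"wx":0,"wy":0,"wz":0}
    - {"dx":0,"dy":0,"dz":-0.0005,"wx":0,"wy":0,"wz":0}
    - {"dx":0,"dy":0,"dz":-0.0005,"wx":0,"wy":0,"wz":0}
    - {"dx":0,"dy":0,"dz":-0.005,"wx":0,"wy":0,"wz":0}
    - {"dx":0,"dy":0,"dz":-0.025,"wx":0,"wy":0,"wz":0}
    - {"dx":0,"dy":0,"dz":-0.06,"wx":0,"wy":0,"wz":0}
    - {"dx":0,"dy":0,"dz":-0.1,"wx":0,"wy":0,"wz":0}
    - {"dx":-0.03,"dy":0.02,"dz":-0.1,"wx":0,"wy":0,"wz":0}
    - {"dx":-0.07,"dy":0.047,"dz":-0.1,"wx":0,"wy":0,"wz":0}
    - {"dx":-0.11,"dy":0.073,"dz":-0.1,"wx":0,"wy":0,"wz":0}
    - {"dx":-0.15,"dy":0.1,"dz":-0.1,"wx":0,"wy":0,"wz":0}
    - {"dx":-0.19,"dy":0.126,"dz":-0.1,"wx":0,"wy":0,"wz":0}
    - {"dx":-0.23,"dy":0.153,"dz":-0.1,"wx":0,"wy":0,"wz":0}
    - {"dx":-0.27,"dy":0.18,"dz":-0.1,"wx":0,"wy":0,"wz":0}
    - {"dx":-0.31,"dy":0.205,"dz":-0.1,"wx":0,"wy":0,"wz":0}
    - {"dx":-0.335,"dy":0.222,"dz":-0.1,"wx":0,"wy":0,"wz":0}
    - {"dx":-0.3415,"dy":0.227,"dz":-0.1,"wx":0,"wy":0,"wz":0}
    - {"dx":-0.3415,"dy":0.227,"dz":-0.1,"wx":0,"wy":0,"wz":0}
  gripper: 0.6

```text
time_s: 52.55
tcp_pos: [0.3673, 0.2902, 0.2234]
ee_rot: [[0.032, -0.999, 0.0], [-0.999, -0.032, 0.0], [-0.0, -0.0, -1.0]]
wrist_force: [-0.1, -0.2, 0.3]
gripper_width: 0.601
```

```bash
python3 - <<'E'
from h import *
save('top','t19.png')
cv2.imwrite('pics/z19.png',cv2.resize(cv2.imread('pics/t19.png')[100:270,140:430],None,fx=2.7,fy=2.7,interpolation=cv2.INTER_CUBIC))
delta([.368,.2893,.118],271.7)
E
```

```text
rotvec [-0.01  0.01  0.03]
delta [ 1.000e-04 -2.000e-04  1.053e-01] f [-0.5 -0.2  0.3] tcp [0.3678 0.2894 0.2233] t 52.6
```

View pics/z19.png

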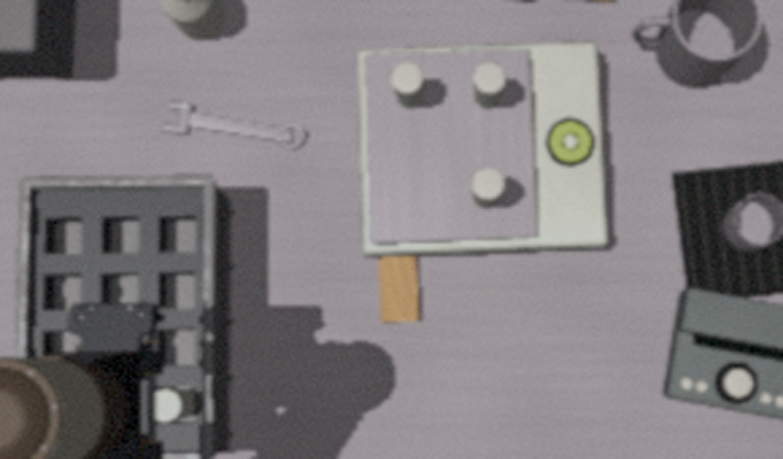

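Three bottles stand on the pan. Now the last one.

Call:
drive_tool:
  deltas:
    - {"dx":0,"dy":0,"dz":0.03,"wx":0,"wy":0,"wz":0}
    - {"dx":0,"dy":0,"dz":0.055,"wx":0,"wy":0,"wz":0}
    - {"dx":0,"dy":0,"dz":0.08,"wx":0,"wy":0,"wz":0}
    - {"dx":0,"dy":0,"dz":0.095,"wx":0,"wy":0,"wz":0}
    - {"dx":0,"dy":0,"dz":0.102,"wx":0,"wy":0,"wz":0}
    - {"dx":0,"dy":0,"dz":0.105,"wx":0,"wy":0,"wz":0}
    - {"dx":0,"dy":0,"dz":0.105,"wx":0,"wy":0,"wz":0}

```text
time_s: 53.3
tcp_pos: [0.3683, 0.2892, 0.1183]
ee_rot: [[0.028, -1.0, 0.0], [-1.0, -0.028, 0.0], [-0.0, -0.0, -1.0]]
wrist_force: [0.4, 0.5, -0.1]
gripper_width: 0.604
```

Call:
drive_tool:
  deltas:
    - {"dx":0,"dy":0,"dz":0,"wx":0,"wy":0,"wz":0}
    - {"dx":0,"dy":0,"dz":0,"wx":0,"wy":0,"wz":0}
    - {"dx":0,"dy":0,"dz":0,"wx":0,"wy":0,"wz":0}
    - {"dx":0,"dy":0,"dz":0,"wx":0,"wy":0,"wz":0}
    - {"dx":0,"dy":0,"dz":0,"wx":0,"wy":0,"wz":0}
  gripper: 0.2

```text
time_s: 53.8
tcp_pos: [0.3678, 0.2898, 0.1185]
ee_rot: [[0.03, -1.0, 0.001], [-1.0, -0.03, 0.001], [-0.001, -0.001, -1.0]]
wrist_force: [-1.7, 0.0, 3.0]
gripper_width: 0.38
```

Call:
drive_tool:
  deltas:
    - {"dx":0,"dy":0,"dz":-0.02,"wx":0,"wy":0,"wz":0}
    - {"dx":0,"dy":0,"dz":-0.05,"wx":0,"wy":0,"wz":0}
    - {"dx":0,"dy":0,"dz":-0.09,"wx":0,"wy":0,"wz":0}
    - {"dx":0.015,"dy":-0.015,"dz":-0.12,"wx":0,"wy":0,"wz":0}
    - {"dx":0.04,"dy":-0.036,"dz":-0.12,"wx":0,"wy":0,"wz":0}
    - {"dx":0.07,"dy":-0.063,"dz":-0.12,"wx":0,"wy":0,"wz":0}
    - {"dx":0.1,"dy":-0.09,"dz":-0.12,"wx":0,"wy":0,"wz":0}
    - {"dx":0.13,"dy":-0.117,"dz":-0.12,"wx":0,"wy":0,"wz":0}
    - {"dx":0.16,"dy":-0.143,"dz":-0.12,"wx":0,"wy":0,"wz":0}
    - {"dx":0.19,"dy":-0.17,"dz":-0.12,"wx":0,"wy":0,"wz":0}
    - {"dx":0.22,"dy":-0.197,"dz":-0.12,"wx":0,"wy":0,"wz":0}
    - {"dx":0.245,"dy":-0.22,"dz":-0.12,"wx":0,"wy":0,"wz":0}
    - {"dx":0.257,"dy":-0.2297,"dz":-0.11,"wx":0,"wy":0,"wz":0}
    - {"dx":0.257,"dy":-0.2297,"dz":-0.09,"wx":0,"wy":0,"wz":0}
    - {"dx":0.257,"dy":-0.2297,"dz":-0.07,"wx":0,"wy":0,"wz":0}
    - {"dx":0.257,"dy":-0.2297,"dz":-0.05,"wx":0,"wy":0,"wz":0}

```text
time_s: 55.4
tcp_pos: [0.604, 0.0394, 0.1662]
ee_rot: [[0.029, -1.0, -0.002], [-1.0, -0.029, 0.0], [-0.0, 0.002, -1.0]]
wrist_force: [-0.2, 0.0, -0.9]
gripper_width: 0.38
```

Call:
drive_tool:
  deltas:
    - {"dx":0,"dy":0,"dz":0.02,"wx":0,"wy":0,"wz":0}
    - {"dx":0,"dy":0,"dz":0.032,"wx":0,"wy":0,"wz":0}
    - {"dx":0,"dy":0,"dz":0.04,"wx":0,"wy":0,"wz":0}
    - {"dx":0,"dy":0,"dz":0.043,"wx":0,"wy":0,"wz":0}
    - {"dx":0,"dy":0,"dz":0.0445,"wx":0,"wy":0,"wz":0}
    - {"dx":0,"dy":0,"dz":0.045,"wx":0,"wy":0,"wz":0}

```text
time_s: 56.0
tcp_pos: [0.6051, 0.0394, 0.1241]
ee_rot: [[0.03, -1.0, 0.001], [-1.0, -0.03, 0.0], [-0.0, -0.001, -1.0]]
wrist_force: [-2.8, 0.8, 2.6]
gripper_width: 0.381
```

Call:
drive_tool:
  deltas:
    - {"dx":0,"dy":0,"dz":-0.0005,"wx":0,"wy":0,"wz":0}
    - {"dx":0,"dy":0,"dz":-0.0005,"wx":0,"wy":0,"wz":0}
    - {"dx":0,"dy":0,"dz":-0.0005,"wx":0,"wy":0,"wz":0}
    - {"dx":0,"dy":0,"dz":-0.005,"wx":0,"wy":0,"wz":0}
    - {"dx":0,"dy":0,"dz":-0.025,"wx":0,"wy":0,"wz":0}
    - {"dx":0,"dy":0,"dz":-0.06,"wx":0,"wy":0,"wz":0}
    - {"dx":0,"dy":0,"dz":-0.1,"wx":0,"wy":0,"wz":0}
    - {"dx":0.03,"dy":-0.02,"dz":-0.125,"wx":0,"wy":0,"wz":0}
    - {"dx":0.06,"dy":-0.04,"dz":-0.125,"wx":0,"wy":0,"wz":0}
    - {"dx":0.09,"dy":-0.055,"dz":-0.125,"wx":0,"wy":0,"wz":0}
    - {"dx":0.104,"dy":-0.059,"dz":-0.125,"wx":0,"wy":0,"wz":0}
    - {"dx":0.104,"dy":-0.059,"dz":-0.125,"wx":0,"wy":0,"wz":0}
    - {"dx":0.104,"dy":-0.059,"dz":-0.125,"wx":0,"wy":0,"wz":0}
  gripper: 0.6

```text
time_s: 57.3
tcp_pos: [0.6665, -0.0627, 0.2479]
ee_rot: [[0.029, -1.0, -0.001], [-1.0, -0.029, 0.0], [-0.0, 0.001, -1.0]]
wrist_force: [-0.1, 0.2, 1.0]
gripper_width: 0.599
```

```bash
python3 - <<'E'
from h import *
s=r.sense(); E=Ext('wrist',s); print(s['tcp_pos'],'cam',np.linalg.inv(E)[:3,3])
save('wrist','w20.png'); im=cv2.imread('pics/w20.png'); u,v=map(int,proj('wrist',[.667,-.139,.067],E)); print(u,v)
v=max(v,33)
z=cv2.resize(im[v-33:v+33,u-35:u+35],None,fx=7,fy=7,interpolation=cv2.INTER_CUBIC)
cv2.imwrite('pics/w20z.png',z)
E
```

```text
[ 0.66654039 -0.06270209  0.24789496] cam [ 0.66955236 -0.13972494  0.41173639]
315 107
```

View pics/w20z.png

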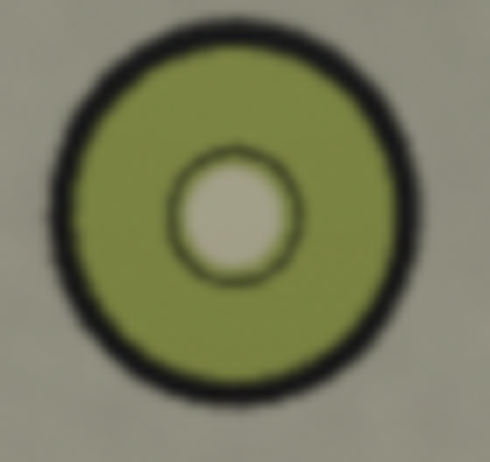

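View pics/w20.png

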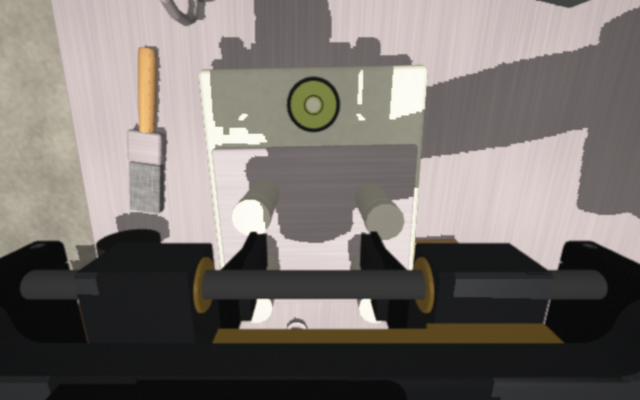

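Call:
drive_tool:
  deltas:
    - {"dx":-0.03,"dy":0.025,"dz":-0.03,"wx":0,"wy":0,"wz":0}
    - {"dx":-0.06,"dy":0.05,"dz":-0.05,"wx":0,"wy":0,"wz":0}
    - {"dx":-0.1,"dy":0.083,"dz":-0.05,"wx":0,"wy":0,"wz":0}
    - {"dx":-0.14,"dy":0.116,"dz":-0.05,"wx":0,"wy":0,"wz":0}
    - {"dx":-0.18,"dy":0.15,"dz":-0.05,"wx":0,"wy":0,"wz":0}
    - {"dx":-0.22,"dy":0.183,"dz":-0.05,"wx":0,"wy":0,"wz":0}
    - {"dx":-0.26,"dy":0.216,"dz":-0.05,"wx":0,"wy":0,"wz":0}
    - {"dx":-0.3,"dy":0.25,"dz":-0.05,"wx":0,"wy":0,"wz":0}
    - {"dx":-0.31,"dy":0.257,"dz":-0.05,"wx":0,"wy":0,"wz":0}
    - {"dx":-0.31,"dy":0.257,"dz":-0.05,"wx":0,"wy":0,"wz":0}
    - {"dx":-0.31,"dy":0.257,"dz":-0.05,"wx":0,"wy":0,"wz":0}
    - {"dx":-0.31,"dy":0.257,"dz":-0.05,"wx":0,"wy":0,"wz":0}
    - {"dx":-0.31,"dy":0.257,"dz":-0.05,"wx":0,"wy":0,"wz":0}
    - {"dx":-0.31,"dy":0.257,"dz":-0.05,"wx":0,"wy":0,"wz":0}
    - {"dx":-0.31,"dy":0.257,"dz":-0.05,"wx":0,"wy":0,"wz":0}

```text
time_s: 58.85
tcp_pos: [0.4013, 0.2389, 0.2979]
ee_rot: [[0.028, -1.0, -0.0], [-1.0, -0.028, -0.0], [0.0, 0.0, -1.0]]
wrist_force: [-0.3, -0.2, -0.4]
gripper_width: 0.599
```

```bash
python3 - <<'E'
from h import *
save('scene','s21.png'); save('top','t21.png')
cv2.imwrite('pics/z21.png',cv2.resize(cv2.imread('pics/t21.png')[90:270,230:490],None,fx=3,fy=3,interpolation=cv2.INTER_CUBIC))
bub(f='b21.png'); print(r.sense()['time_s'])
E
```

```text
vial [350.78 152.14] axes [15.5 15.7] bub [350.82 151.95] satmin 14.0
59.0
```

View pics/z21.png

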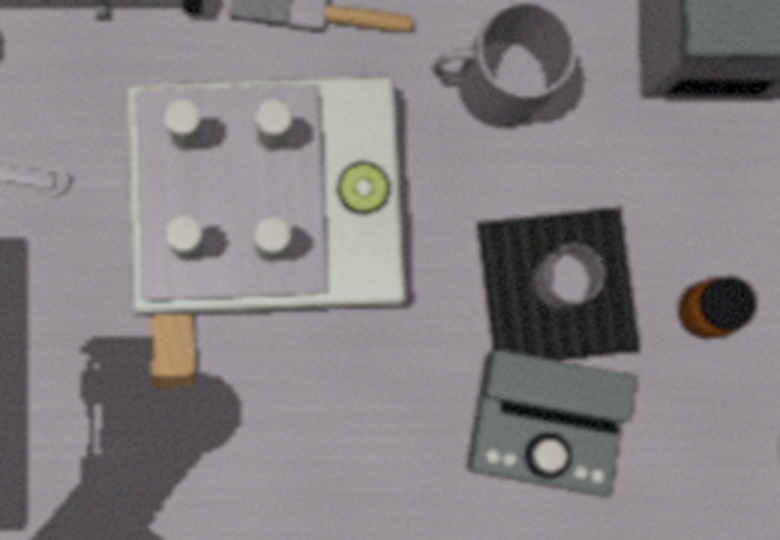

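View pics/s21.png

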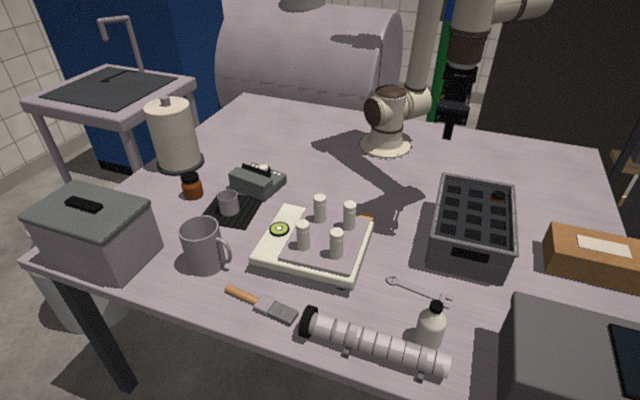

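Four bottles stand upright on the pan, the tub is in the crate, the wedge is in place and the beaker is inside the mat. The bubble is centred, and nothing else looks moved. Handing in.

```bash
python3 -c "
from h import *
print(ticket.finish_job())"
```

```text
the job is handed in; nothing more can be done
None
```

I completed the whole job in the order asked and handed it in at about 59 s on the robot's clock.

1. **Beaker:** I moved it from the pan to the rubber mat. It is standing inside the mat's edges.
2. **Wedge:** I pushed it under the front-left foot until the bubble was centred. Gripping the wedge jammed it against the table (29 N), so I let go and pushed its thick end with shut fingers. A look from straight above then showed the bubble 1.2 mm off, so I pushed about 5 mm further. After that it was centred to about 0.2 mm.
3. **Zero key:** I pressed it home twice with the pan empty and the scale level. I thought the first press (36 N) had caught on the collar, so I repeated it with one fingertip (11 N). The force while releasing showed about 6 mm of travel, so the key did go fully down. Contact came about 4 mm higher than the stated 58 mm, and I could not explain the difference.
4. **Bottles:** all four bottles in the crate now stand upright on the pan.

In the last pictures the bubble was still centred with all four bottles on. The wedge was in place, the tub was in the crate, and the spanner, jar and everything else looked undisturbed. I saw no sign that the beaker or wedge had been knocked aside.

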